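# Make up a job tray: scoop wooden balls, pull tape rolls

### The job

Make up the job tray: use the scoop to bring all the wooden balls from the sloping bin into the deep half of the blue tray, without touching the balls with the gripper, and stand the scoop upright back on the middle of its black mat. Slide every tape roll up off its post and lay it flat on the floor of the tray's shallow half. Leave the other things on the bench where they are.

Things in the scene. Friction and masses are not known exactly. Their poses are not given: they have to be found in the camera images.
- bin_low (a point): The middle of the line across the bin where its sloping floor meets the foot of the end ramp: x = 79 mm, z = 19 mm in the bin's frame.
- bin: Fixed plywood bin, 250 x 106 mm, 5 mm walls, tilted 15 degrees: its floor slopes down to the bin's +x, where the balls gather at the foot (bin_low) of a ramp rising to the end wall, 45 degrees to the floor (30 to level). Origin on the bench under its middle, z up. Floor: 200 mm long, 96 mm wide (y), z = 40 mm at x = 0, falling 0.268 mm per mm of +x. Walls 55 mm above it, 85 mm for x over 40 mm.
- tray: Fixed blue tray, 180 (x) x 245 (y) mm, 5 mm floor and walls. Origin at the middle of its underside, on the bench. A 50 mm high divider lies along y = 0. Deep half, for the balls: y from +2.5 to +117.5 mm, walls 50 mm high. Shallow half, for the tape rolls: y from -2.5 to -117.5 mm, outer rim 14 mm high. Both are 170 mm long inside (x).
- mat: Fixed black rubber mat, 160 (x) x 140 (y) x 4 mm, the scoop's place. Origin at the middle of its underside, on the bench.
- stand: Fixed wooden tape stand, base 100 (x) x 210 (y) x 12 mm, origin at the middle of its underside, on the bench. Two upright aluminium posts, 24 mm in diameter, at x = 0, y = +55 and -55 mm, tops 72 mm above the bench. Each holds one tape roll or none.
- scoop: Aluminium scoop, about 160 g. Origin in its flat bottom, z up, +x to the open front lip. Floor 2.5 mm thick, x -47 to +33 mm, 84 mm wide; side walls 45 mm high from x = -35 to -2, then raked down to the lip; back wall 55 mm high at x = -34. Upright red handle, 12 (x) x 34 (y) mm, at x = -41 mm, up to z = 99 mm. Best gripped from above across its 12 mm, pads' middle at z = 80.
- ball1: Wooden ball (a knob blank with a brass core), 25 mm in diameter, 10 g, in the bin at the start; origin at its centre. It rolls down slopes steeper than about 10 degrees. Always present.
- ball2: Wooden ball (a knob blank with a brass core), 25 mm in diameter, 10 g, in the bin at the start; origin at its centre. It rolls down slopes steeper than about 10 degrees. Always present.
- ball3: Wooden ball (a knob blank with a brass core), 25 mm in diameter, 10 g, in the bin at the start; origin at its centre. It rolls down slopes steeper than about 10 degrees. Always present.
- ball4: Wooden ball (a knob blank with a brass core), 25 mm in diameter, 10 g, in the bin at the start; origin at its centre. It rolls down slopes steeper than about 10 degrees. Always present.
- ball5: Wooden ball (a knob blank with a brass core), 25 mm in diameter, 10 g, in the bin at the start; origin at its centre. It rolls down slopes steeper than about 10 degrees. Always present.
- ball6: Wooden ball (a knob blank with a brass core), 25 mm in diameter, 10 g, in the bin at the start; origin at its centre. It rolls down slopes steeper than about 10 degrees. Always present.
- ball7: Wooden ball (a knob blank with a brass core), 25 mm in diameter, 10 g, in the bin at the start; origin at its centre. It rolls down slopes steeper than about 10 degrees. Always present.
- ball8: Wooden ball (a knob blank with a brass core), 25 mm in diameter, 10 g, in the bin at the start; origin at its centre. It rolls down slopes steeper than about 10 degrees. Always present.
- ball9: Wooden ball (a knob blank with a brass core), 25 mm in diameter, 10 g, in the bin at the start; origin at its centre. It rolls down slopes steeper than about 10 degrees. Always present.
- ball10: Wooden ball (a knob blank with a brass core), 25 mm in diameter, 10 g, in the bin at the start; origin at its centre. It rolls down slopes steeper than about 10 degrees. Always present.
- ball11: Wooden ball (a knob blank with a brass core), 25 mm in diameter, 10 g, in the bin at the start; origin at its centre. It rolls down slopes steeper than about 10 degrees. May be absent (None).
- ball12: Wooden ball (a knob blank with a brass core), 25 mm in diameter, 10 g, in the bin at the start; origin at its centre. It rolls down slopes steeper than about 10 degrees. May be absent (None).
- ball13: Wooden ball (a knob blank with a brass core), 25 mm in diameter, 10 g, in the bin at the start; origin at its centre. It rolls down slopes steeper than about 10 degrees. May be absent (None).
- roll1: Tape roll, yellow ring, 60 mm outer and 38 mm inner diameter, 36 mm high, about 90 g, on a post at the start. Origin at the centre of its lower face, z along its axis. May be absent (None).
- roll2: Tape roll, green ring, 60 mm outer and 38 mm inner diameter, 36 mm high, about 90 g, on a post at the start. Origin at the centre of its lower face, z along its axis. May be absent (None).
- spray: Blue spray can, 58 mm in diameter, 190 mm high, to be left alone. Origin at the centre of its underside.
- glue: Yellow glue bottle, 70 mm in diameter, 170 mm high, to be left alone. Origin at the centre of its underside.

How it is judged:
On the way:
1. at least one ball is carried in the scoop, above the bin (((x of ball1 in the frame of scoop between -0.035 and 0.035 m and y of ball1 in the frame of scoop between -0.042 and 0.042 m and z of ball1 in the frame of scoop between 0.004 and 0.06 m and height (world z) of scoop above 0.1 m) or (x of ball2 in the frame of scoop between -0.035 and 0.035 m and y of ball2 in the frame of scoop between -0.042 and 0.042 m and z of ball2 in the frame of scoop between 0.004 and 0.06 m and height (world z) of scoop above 0.1 m) or (x of ball3 in the frame of scoop between -0.035 and 0.035 m and y of ball3 in the frame of scoop between -0.042 and 0.042 m and z of ball3 in the frame of scoop between 0.004 and 0.06 m and height (world z) of scoop above 0.1 m) or (x of ball4 in the frame of scoop between -0.035 and 0.035 m and y of ball4 in the frame of scoop between -0.042 and 0.042 m and z of ball4 in the frame of scoop between 0.004 and 0.06 m and height (world z) of scoop above 0.1 m) or (x of ball5 in the frame of scoop between -0.035 and 0.035 m and y of ball5 in the frame of scoop between -0.042 and 0.042 m and z of ball5 in the frame of scoop between 0.004 and 0.06 m and height (world z) of scoop above 0.1 m) or (x of ball6 in the frame of scoop between -0.035 and 0.035 m and y of ball6 in the frame of scoop between -0.042 and 0.042 m and z of ball6 in the frame of scoop between 0.004 and 0.06 m and height (world z) of scoop above 0.1 m) or (x of ball7 in the frame of scoop between -0.035 and 0.035 m and y of ball7 in the frame of scoop between -0.042 and 0.042 m and z of ball7 in the frame of scoop between 0.004 and 0.06 m and height (world z) of scoop above 0.1 m) or (x of ball8 in the frame of scoop between -0.035 and 0.035 m and y of ball8 in the frame of scoop between -0.042 and 0.042 m and z of ball8 in the frame of scoop between 0.004 and 0.06 m and height (world z) of scoop above 0.1 m) or (x of ball9 in the frame of scoop between -0.035 and 0.035 m and y of ball9 in the frame of scoop between -0.042 and 0.042 m and z of ball9 in the frame of scoop between 0.004 and 0.06 m and height (world z) of scoop above 0.1 m) or (x of ball10 in the frame of scoop between -0.035 and 0.035 m and y of ball10 in the frame of scoop between -0.042 and 0.042 m and z of ball10 in the frame of scoop between 0.004 and 0.06 m and height (world z) of scoop above 0.1 m))), for 0.2 s.
At the end, for the whole second after the job is handed in: Every ball lies in the deep half of the tray, centre below 60 mm. Every roll lies in the shallow half, flat within 0.12 rad, underside below 12 mm, at rest. The scoop stands upright (0.1 rad) on the mat, origin within 45 mm (mat x) and 40 mm (mat y) of its middle, at rest (x of ball1 in the frame of tray between -0.085 and 0.085 m and y of ball1 in the frame of tray between 0 and 0.12 m and z of ball1 in the frame of tray between 0 and 0.06 m and x of ball2 in the frame of tray between -0.085 and 0.085 m and y of ball2 in the frame of tray between 0 and 0.12 m and z of ball2 in the frame of tray between 0 and 0.06 m and x of ball3 in the frame of tray between -0.085 and 0.085 m and y of ball3 in the frame of tray between 0 and 0.12 m and z of ball3 in the frame of tray between 0 and 0.06 m and x of ball4 in the frame of tray between -0.085 and 0.085 m and y of ball4 in the frame of tray between 0 and 0.12 m and z of ball4 in the frame of tray between 0 and 0.06 m and x of ball5 in the frame of tray between -0.085 and 0.085 m and y of ball5 in the frame of tray between 0 and 0.12 m and z of ball5 in the frame of tray between 0 and 0.06 m and x of ball6 in the frame of tray between -0.085 and 0.085 m and y of ball6 in the frame of tray between 0 and 0.12 m and z of ball6 in the frame of tray between 0 and 0.06 m and x of ball7 in the frame of tray between -0.085 and 0.085 m and y of ball7 in the frame of tray between 0 and 0.12 m and z of ball7 in the frame of tray between 0 and 0.06 m and x of ball8 in the frame of tray between -0.085 and 0.085 m and y of ball8 in the frame of tray between 0 and 0.12 m and z of ball8 in the frame of tray between 0 and 0.06 m and x of ball9 in the frame of tray between -0.085 and 0.085 m and y of ball9 in the frame of tray between 0 and 0.12 m and z of ball9 in the frame of tray between 0 and 0.06 m and x of ball10 in the frame of tray between -0.085 and 0.085 m and y of ball10 in the frame of tray between 0 and 0.12 m and z of ball10 in the frame of tray between 0 and 0.06 m and x of ball11 in the frame of tray between -0.085 and 0.085 m and y of ball11 in the frame of tray between 0 and 0.12 m and z of ball11 in the frame of tray between 0 and 0.06 m and x of ball12 in the frame of tray between -0.085 and 0.085 m and y of ball12 in the frame of tray between 0 and 0.12 m and z of ball12 in the frame of tray between 0 and 0.06 m and x of ball13 in the frame of tray between -0.085 and 0.085 m and y of ball13 in the frame of tray between 0 and 0.12 m and z of ball13 in the frame of tray between 0 and 0.06 m and x of roll1 in the frame of tray between -0.085 and 0.085 m and y of roll1 in the frame of tray between -0.12 and 0 m and z of each of roll1, roll2 in the frame of tray below 0.012 m and angle between each of roll1, roll2's own z axis and vertical below 0.12 rad and linear speed of each of roll1, roll2, scoop below 0.02 m/s and x of roll2 in the frame of tray between -0.085 and 0.085 m and y of roll2 in the frame of tray between -0.12 and 0 m and x of scoop in the frame of mat between -0.045 and 0.045 m and y of scoop in the frame of mat between -0.04 and 0.04 m and z of scoop in the frame of mat below 0.012 m and angle between scoop's own z axis and vertical below 0.1 rad); the robot touches nothing.
It fails at once if the gripper's fingers press on a ball (contact force between the fingers and ball1 above 1 N or contact force between the fingers and ball2 above 1 N or contact force between the fingers and ball3 above 1 N or contact force between the fingers and ball4 above 1 N or contact force between the fingers and ball5 above 1 N or contact force between the fingers and ball6 above 1 N or contact force between the fingers and ball7 above 1 N or contact force between the fingers and ball8 above 1 N or contact force between the fingers and ball9 above 1 N or contact force between the fingers and ball10 above 1 N or contact force between the fingers and ball11 above 1 N or contact force between the fingers and ball12 above 1 N or contact force between the fingers and ball13 above 1 N).
It fails at once if a bystander is moved more than 30 mm (distance of any of spray, glue from where it was at the start of the episode above 0.03 m).
Of ball11, ball12, ball13 only 1 to 3 are there at a start; the rules pass over those that are not, and their reading is None.
Of roll1, roll2 only 1 to 2 are there at a start; the rules pass over those that are not, and their reading is None.
At some moment in a run one of scoop, roll1, roll2 may be knocked a few centimetres aside while the robot is not near it.
It also fails if it takes over 210 s, if anything falls off the work surface, if the arm or the gripper's body presses on something with over 40 N, if the wrist force passes 120 N, or if a joint passes its speed limit or range.

### The arm

A 7-joint arm with a two-finger parallel gripper is mounted at the origin on the work surface. World frame = base frame: x ahead of the robot, y to its left, z up, the work surface at z = 0. Lengths are in m, angles in rad, forces in N, time in s.
With the tool pointing down it reaches from about 0.425 to 0.95 m from the base axis. Payload 16.7 kg.
Tool frame: the origin (TCP) lies midway between the tips of the shut fingers; the grasp point (between the pads) lies 19 mm behind it (env.tcp_to_grasp is the distance from the TCP to the grasp point, in m); z points along the fingers, y is the line along which they close (so a half turn about z gives the same grasp; the last joint's range is limited). The gripper opens to 94 mm and grips with 3 to 60 N. Pads are 16 mm wide; open, the fingers measure 119 mm over their backs; the gripper's body (75 mm by 177 mm) begins 78 mm behind the grasp point.
Start: joints at [-1.349, 0.426, 0.074, 1.606, -0.034, 1.111, -0.067], TCP at [0.245, 0.629, 0.205] pointing down, gripper open.
Joint ranges: [-2.85, 2.85], [-0.5, 2.14], [-1.23, 1.37], [0.21, 2.46], [-1.02, 4.16], [0.16, 2.05], [-2.73, 2.73]. Speed limits (rad/s): [1.89, 1.89, 2.39, 2.39, 3.01, 3.01, 3.01].

### API

Orientations are given as a rotation vector (axis times angle).
In Python, from workcell import env, viewer gives the robot as it stands.
- The arm moves only by the tool step_arm, never from a script. Its argument "plan" is a list of rows, each a list of 2 entries, a list of its own where there are three numbers: the shift along the tool's x, y, z scaled (see below), then the turn, a rotation vector about the tool's x, y, z scaled (see below). In form: [[[tx, ty, tz], [ax, ay, az]], ...]. A call has 1 to 12 rows; each row shifts and turns the commanded pose from where the row before left it, along the tool's axes as they then stand; what a row does not reach is not made up. The controller multiplies each number of a shift by 0.04 m and each number of a turn by 0.5 rad. A row lasts 1/12 s, in which the tool goes at most 41.7 mm and 7.16 degrees, less where a joint would pass 70% of its speed; a pose out of reach is approached as far as the arm can. A call with a number of a shift or a turn outside -1 to 1 is refused whole. A call with a gripper value outside its range is refused whole. "fingers" is the opening, from 0 (shut) to 1 (fully open), set as the call begins (left out, the last holds). The fingers move at their own pace and stop on an object; the grip force is fixed at half the most. Time passes only in rows, so rows that do not move let the fingers close. It gives the time, the measured TCP pose, the force, the opening and the grip force at its end, in the units of the state.
- env.state(): the state, without advancing time (a new reading comes with each control period).
- viewer.snapshot(name): name is "scene" or "top" or "wrist"; returns (picture, depth): 480x640x3 uint8, blue, green, red; 480x640 float32, m along the optical axis (not along the pixel's ray), 0 where there is no reading.
- viewer.camera_info(name): a dict with "camera_matrix" (3x3 intrinsics, pixels), "world_to_cam" (4x4, takes a point from world to camera coordinates). Camera axes: x right, y up, looking along -z (the intrinsics and any distortion apply to the point x, -y, -z); pixel columns grow to the right and rows downward; lengths in m; the calibration is good to about 2 mm. A picture is of the moment at which its call begins: read the wrist's pose just before it. camera_info takes no time and is no camera call; for the wrist camera it gives the pose at the moment of the call.
- env.sign_off(): hands the job in; it is judged then, once.
Trained networks look in the newest picture that a camera, given by its name, has taken for a name from the list of things; names that differ only in an ending like _2 or _b are one class to them, and where a whole thing is asked for, a point or a joint stands for the part that bears it (a point fixed in the world has none). Each returns a list of dicts, best first, with "p" (0 to 1); they miss things now and then, are a little off and sometimes report something else, mostly with a low value. They report only what shows in the picture. A call takes as long as a camera call.
- viewer.search_frame(camera, label): "location" ([x, y, z] in m, in world coordinates, good to about 4 mm: the middle of the surface that is visible of it).
- viewer.silhouettes(camera, label): "pixels" (480x640 bool, what is visible of it).
The state is a dict: "t": time; "qpos": joint angles; "joint_vel": joint speeds; "tau": joint torques, N m; "eef_pos": TCP position; "tool_rot": TCP orientation; "force": force on the tool from outside, world axes, zero at the start; "moment": the same for the moment, N m; "gripper_width": opening from 0.0 (shut) to 1.0 (fully open); "grip_force": force on a finger pad.
Only numpy, scipy, OpenCV 4.12 (cv2) and the standard library are available. Lean on these libraries where they do the work, as an engineer would, in place of code of your own. Each camera call takes 0.05 s, during which the arm holds its last target. There are 200 camera calls.

## Working session

There is one attempt and no reset: what is moved stays moved. The work goes in short steps, Python scripts to look and compute and a tool call to move; the robot and the scene stay as the last step left them, time stands still between calls to the robot, and variables do not carry over. Pictures are saved under pics/ and viewed, at most 14 in all, crops included, and the job is handed in when it is done.

Besides the shell and the picture viewer there is one more tool, called after ">>>" as name([rows], argument=value, ...), one row to a line, values as JSON. step_arm: Moves the arm, as the interface text tells. Shifts and turns lie within -1 to 1; 1 stands for 0.04 m of shift or 0.5 rad of turn. Its arguments: {"type":"object","properties":{"plan":{"type":"array"},"fingers":{"type":"number"}},"required":["plan"]}

```bash
ls; mkdir -p pics
cat > h.py <<'E'
import numpy as np, cv2
from scipy.spatial.transform import Rotation as R
from workcell import env, viewer
def cloud(cam):
    i=viewer.camera_info(cam); img,d=viewer.snapshot(cam)
    K=np.array(i["camera_matrix"]); T=np.linalg.inv(np.array(i["world_to_cam"]))
    v,u=np.mgrid[:480,:640]
    P=np.stack([(u-K[0,2])/K[0,0]*d,-(v-K[1,2])/K[1,1]*d,-d],-1)
    W=P@T[:3,:3].T+T[:3,3]; W[d==0]=np.nan
    return img,d,W
E
python3 - <<'E'
from h import *
s=env.state(); print(s["eef_pos"],s["tool_rot"],s["t"])
for c in("top","scene"):
    img,d,W=cloud(c); cv2.imwrite(f"pics/{c}0.png",img); np.save(f"{c}0.npy",W)
    print(c,np.round(np.linalg.inv(viewer.camera_info(c)["world_to_cam"])[:3,3],3))
    for l in["bin","tray","mat","stand","scoop","ball1","roll1","roll2","spray","glue","bin_low"]:
        print(l,[(np.round(x["location"],3).tolist(),round(x["p"],2)) for x in viewer.search_frame(c,l)][:14])
E
```

```text
pics
[0.24508282 0.6284598  0.20478106] [-5.80607913e-01 -3.08733316e+00  2.00143354e-03] 0.0
top [ 0.526 -0.01   1.02 ]
bin [([0.548, 0.298, 0.062], 0.88)]
tray [([0.572, -0.031, 0.008], 0.87)]
mat [([0.58, -0.33, -0.0], 0.75)]
stand [([0.438, -0.29, 0.012], 0.77), ([0.41, -0.342, 0.049], 0.51)]
scoop [([0.617, -0.317, 0.008], 0.7)]
ball1 [([0.409, -0.341, 0.048], 0.68), ([0.566, 0.287, 0.061], 0.66), ([0.58, 0.31, 0.055], 0.57), ([0.599, 0.299, 0.05], 0.54), ([0.632, 0.306, 0.039], 0.52), ([0.568, 0.259, 0.06], 0.52), ([0.622, 0.338, 0.037], 0.5), ([0.606, 0.265, 0.054], 0.47), ([0.62, 0.281, 0.046], 0.44)]
roll1 [([0.409, -0.343, 0.051], 0.83)]
roll2 [([0.409, -0.343, 0.051], 0.83)]
spray [([0.744, 0.156, 0.182], 0.72), ([0.614, -0.316, 0.009], 0.2)]
glue [([0.751, -0.102, 0.118], 0.7)]
bin_low [([0.551, 0.325, 0.058], 0.65), ([0.548, 0.297, 0.062], 0.6)]
scene [1.258 0.465 1.014]
bin [([0.536, 0.286, 0.054], 0.78), ([0.587, 0.315, 0.056], 0.26)]
tray [([0.572, -0.026, 0.005], 0.61)]
mat [([0.638, -0.302, 0.005], 0.88)]
stand [([0.46, -0.266, 0.011], 0.85)]
scoop [([0.609, -0.316, 0.021], 0.7)]
ball1 [([0.63, 0.337, 0.037], 0.68), ([0.628, 0.288, 0.044], 0.68), ([0.608, 0.302, 0.048], 0.63), ([0.637, 0.308, 0.038], 0.61), ([0.585, 0.316, 0.057], 0.55), ([0.646, 0.274, 0.035], 0.54), ([0.574, 0.293, 0.055], 0.51), ([0.616, 0.322, 0.044], 0.5), ([0.599, 0.333, 0.046], 0.49)]
roll1 [([0.427, -0.339, 0.041], 0.58)]
roll2 [([0.427, -0.339, 0.041], 0.58)]
spray [([0.772, 0.175, 0.138], 0.67), ([0.636, 0.311, 0.04], 0.6)]
glue [([0.779, -0.088, 0.1], 0.81)]
bin_low [([0.531, 0.289, 0.064], 0.61)]
```

View pics/top0.png

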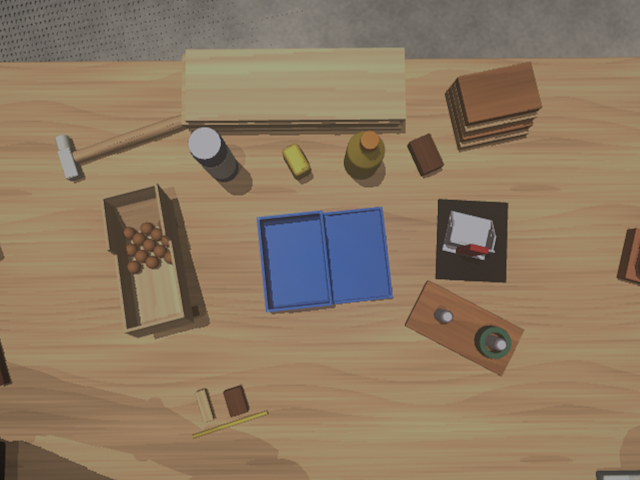

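View pics/scene0.png

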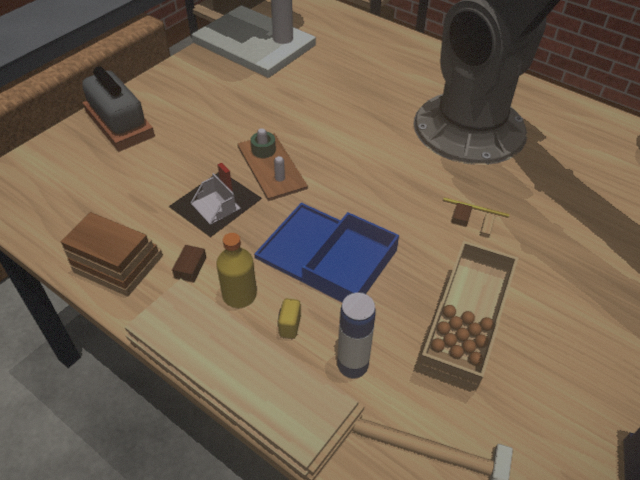

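Top view: bin at (150,260) with its low end up in the picture, about 12 balls at (147,245). Tray at (325,260), with the deep half on the left. The scoop is on the mat at (470,237), lip up. There is one green roll at (495,342), and the other post is empty. Next I'll get exact poses from the clouds.

```bash
cat > m.py <<'E'
from h import *
def rect(P):
    (c,s,a)=cv2.minAreaRect((P[:,:2]*1000).astype(np.float32)); return np.round(c,1),np.round(s,1),round(a,1)
C={c:np.load(f"{c}0.npy") for c in("top","scene")}
for l in["tray","mat","stand","scoop","roll2","bin","spray","glue"]:
    for c in C:
        r=viewer.silhouettes(c,l)
        if not r: print(c,l,None); continue
        m=cv2.erode(r[0]["pixels"].astype(np.uint8),np.ones((3,3)))>0
        P=C[c][m]; P=P[~np.isnan(P).any(1)]
        np.save(f"{l}_{c}.npy",P)
        z=P[:,2]
        print(c,l,round(r[0]["p"],2),len(P),"z%",np.round(np.percentile(z,[2,25,50,75,98])*1000,1),"rect",*rect(P))
E
python3 m.py
```

```text
top tray 0.8 11363 z% [ 0.6  3.3  4.6  6.3 49.7] rect [571.3 -35.5] [177.2 241.4] 5.4
scene tray 0.67 8198 z% [ 1.   4.4  6.6 19.2 50.7] rect [570.8 -34.1] [187.4 246.4] 5.4
top mat 0.68 3217 z% [-0.3  2.4  3.6  4.8  7.3] rect [ 602.9 -326.5] [137. 157.] 86.7
scene mat 0.66 1239 z% [-0.4  2.6  3.9  5.4  8.7] rect [ 605.7 -324.7] [139.  158.5] 85.8
top stand 0.58 4363 z% [ 7.7 10.4 11.7 13.3 70.9] rect [ 433.8 -304.1] [208.4  97.1] 61.8
scene stand 0.63 1941 z% [ 6.8 10.7 12.5 14.7 70.4] rect [ 436.1 -302.4] [211.5  98. ] 62.1
top scoop 0.88 1668 z% [  2.7   5.7   7.8  35.3 103.3] rect [ 611.9 -320.1] [92.8 78.4] 75.6
scene scoop 0.78 1496 z% [  2.5   7.   17.8  41.9 101.7] rect [ 605.8 -336.5] [141.8  87.1] 63.7
top roll2 0.72 511 z% [22.1 42.7 46.5 48.3 50.7] rect [ 408.4 -349.4] [58.  54.7] 73.1
scene roll2 0.63 322 z% [16.9 29.3 39.4 46.8 50.8] rect [ 415.5 -344. ] [52.3 54.7] 50.9
top bin 0.66 7867 z% [ 24.8  45.9  60.8  86.9 122.1] rect [564.1 305.4] [263.2 139.9] 13.4
scene bin 0.82 5629 z% [ 18.6  47.6  60.2  81.3 121. ] rect [569.6 292.5] [264.9 103.1] 13.9
top spray None
scene spray 0.65 1988 z% [ 12.9  58.8 102.4 124.6 170.8] rect [770.3 -98.1] [49.4 65.4] 60.1
top glue 0.91 1352 z% [ 27.8 104.7 118.1 135.1 171.3] rect [ 756.4 -106. ] [63.5 59. ] 66.9
scene glue 0.94 1995 z% [ 10.9  57.  102.9 124.8 170.8] rect [769.9 -99.1] [51.5 64.9] 63.6
```

```bash
cat > b.py <<'E'
from h import *
from m import C,rect
# scoop handle (red pixels)
for c in C:
    im=cv2.imread(f"pics/{c}0.png").astype(int); b,g,r=im[...,0],im[...,1],im[...,2]
    W=C[c]; red=(r>90)&(r>2*g)&(r>2*b)&(np.hypot(W[...,0]-.6,W[...,1]+.325)<.12)
    P=W[red]; print(c,"handle",len(P),"z",np.round(np.percentile(P[:,2],[2,98])*1e3),"top rect",*rect(P[P[:,2]>.09]),"all",*rect(P))
    S=np.load(f"scoop_{c}.npy"); 
    for lo,hi in((0.,.012),(.03,.06)):
        Q=S[(S[:,2]>lo)&(S[:,2]<hi)]; print("  slab",lo,hi,len(Q),*rect(Q))
    st=W[(W[...,2]>.066)&(W[...,2]<.078)&(np.abs(W[...,0]-.435)<.07)&(np.abs(W[...,1]+.303)<.11)]
    for x,y in((.461,-.254),(.409,-.352)):
        q=st[np.hypot(st[:,0]-x,st[:,1]-y)<.03]; print("  post",len(q),np.round(np.nanmean(q,0),4))
    rt=W[(W[...,2]>.042)&(W[...,2]<.054)&(np.hypot(W[...,0]-.409,W[...,1]+.352)<.045)]
    print("  roll top circle",cv2.minEnclosingCircle((rt[:,:2]*1e3).astype(np.float32)),np.median(rt[:,2]))
# bin fit: inner wall faces & floor
B=np.concatenate([C[c][(np.abs(C[c][...,0]-.55)<.2)&(np.abs(C[c][...,1]-.295)<.13)&(C[c][...,2]>.012)] for c in C])
from scipy.optimize import minimize
def model():
    s,c_=np.sin(np.radians(15)),np.cos(np.radians(15)); pts=[]
    def uw(u,w,y): return np.stack([u*c_+w*s,y+0*u,.040-u*s+w*c_],-1)
    g=.003
    U,Y=np.meshgrid(np.arange(-.118,.082,g),np.arange(-.048,.048,g)); pts.append(uw(U,0*U,Y).reshape(-1,3))
    U,Y=np.meshgrid(np.arange(.082,.122,g),np.arange(-.048,.048,g)); pts.append(uw(U,U-.082,Y).reshape(-1,3))
    for y in(-.053,-.048,.048,.053):
        U,Wd=np.meshgrid(np.arange(-.123,.127,g),np.arange(-.005,.085,g)); k=(Wd<.055)|(U*c_+Wd*s>.04); pts.append(uw(U[k],Wd[k],y+0*U[k]))
    for u,h in((-.123,.055),(-.118,.055),(.122,.085),(.127,.085)):
        Y,Wd=np.meshgrid(np.arange(-.053,.053,g),np.arange(-.005,h,g)); pts.append(uw(u+0*Y,Wd,Y).reshape(-1,3))
    return np.concatenate(pts)
from scipy.spatial import cKDTree
T=cKDTree(model())
B=B[np.random.default_rng(0).choice(len(B),4000)]
def loc(p):
    d=B-[p[0],p[1],0]; c_,s=np.cos(p[2]),np.sin(p[2]); return np.c_[d[:,0]*c_+d[:,1]*s,-d[:,0]*s+d[:,1]*c_,d[:,2]]
f=lambda p:np.minimum(T.query(loc(p))[0],.01).mean()
best=min((minimize(f,[x,.295,np.radians(13.5)],method="Nelder-Mead",options=dict(initial_simplex=np.array([[x,.295,.235],[x+.01,.295,.235],[x,.305,.235],[x,.295,.27]]))) for x in(.53,.55,.57)),key=lambda r:r.fun)
print("bin",best.x[:2],np.degrees(best.x[2]),best.fun)
L=loc(best.x); k=T.query(L)[0]>.006
print(len(L),k.sum(), "end rect",np.round(np.percentile(L,[.5,99.5],axis=0),3))
E
python3 b.py | grep -v " z% "
```

```text
top spray None
top handle 108 z [ 99. 105.] top rect [ 581.1 -307.1] [31.9 11.6] 78.1 all [ 581.1 -307.1] [31.9 11.6] 78.1
  slab 0.0 0.012 1052 [ 613.4 -321.4] [90.8 74.9] 75.3
  slab 0.03 0.06 244 [ 603.8 -312.4] [86.  59.7] 71.8
  post 116 [ 0.4596 -0.2553  0.07  ]
  post 117 [ 0.4078 -0.3518  0.0701]
  roll top circle ((407.7079162597656, -350.57867431640625), 30.325088500976562) 0.047370516210658575
scene handle 48 z [100. 105.] top rect [ 580.8 -308.8] [34.6  9.3] 74.5 all [ 580.8 -308.8] [34.6  9.3] 74.5
  slab 0.0 0.012 650 [ 605.7 -336.7] [141.1  87.1] 63.7
  slab 0.03 0.06 355 [ 608.4 -313.5] [90.  54.4] 78.6
  post 59 [ 0.4623 -0.2525  0.0705]
  post 47 [ 0.4104 -0.3502  0.0706]
  roll top circle ((408.64422607421875, -347.8048095703125), 32.43086624145508) 0.04715820647908869
bin [0.55568163 0.2883889 ] 14.154750183513901 0.0035829244888111863
4000 853 end rect [[-0.116 -0.159  0.017]
 [ 0.159  0.053  0.19 ]]
```

```bash
cat > p.py <<'E'
"""Work out rows. Poses: ref-point position, yaw, pitch(nose up +), roll in deg of 'scoop' axes; tool axes=[Y,X,-Z]."""
from h import *
import json
M=np.array([[0,1,0],[1,0,0],[0,0,-1.]]) # columns: tool axes in scoop frame
def Rs(yaw,pitch=0): return R.from_euler("z",yaw,degrees=True)*R.from_euler("y",-pitch,degrees=True)
TCP=np.array([-.041,0,.061]); LIP=np.array([.033,0,0]); ORG=np.zeros(3)
def cur():
    s=env.state(); q=R.from_rotvec(s["tool_rot"])*R.from_matrix(M).inv()
    return np.array(s["eef_pos"]),q
def show(ref=TCP):
    p,q=cur(); y,pt,r=q.as_euler("ZYX",degrees=True); s=env.state()
    print("t",round(s["t"],2),"ref",np.round(p+q.apply(ref-TCP),4),"yaw,pitch,roll",np.round([y,-pt,r],1),"F",np.round(s["force"],1),"w",round(s["gripper_width"],3),round(s["grip_force"],1))
def plan(wps,ref=TCP,start=None):
    """wps: list of (pos,yaw,pitch,n). Prints calls of <=12 rows."""
    p,q=start or cur(); rows=[]
    for pos,yaw,pitch,n in wps:
        a=p+q.apply(ref-TCP); b=np.array(pos); q0=q; dq=(q0.inv()*Rs(yaw,pitch)).as_rotvec()
        for k in range(1,n+1):
            qt=q0*R.from_rotvec(dq*k/n); pt=a+(b-a)*k/n-qt.apply(ref-TCP)
            t=np.round(((q.as_matrix()@M).T@(pt-p))/.04,2)
            w=np.round(M.T@(q.inv()*qt).as_rotvec()/.5,2)
            if np.abs(t).max()>1 or np.linalg.norm(t)>1.04 or np.linalg.norm(w)>.25: print("TOO FAST",t,w)
            rows.append([t.tolist(),w.tolist()])
            p=p+q.as_matrix()@M@(t*.04); q=q*R.from_rotvec(M@w*.5)
    for i in range(0,len(rows),12): print(json.dumps(rows[i:i+12]).replace(" ","").replace("-0.0,","0,").replace("-0.0]","0]").replace("0.0,","0,").replace("0.0]","0]"))
    return p,q
E
python3 - <<'E'
from p import *
show()
plan([((.50,.18,.26),25,0,13),((.581,-.308,.20),-14,0,14),((.581,-.308,.12),-14,0,3)])
E
```

```text
t 2.8 ref [0.2452 0.6288 0.2055] yaw,pitch,roll [68.7 -0.   0. ] F [-0.6 -1.2  0.7] w 0.997 0.0
[[[-0.77,-0.63,-0.1],[0,0,0.12]],[[-0.81,-0.58,-0.11],[0,0,0.11]],[[-0.83,-0.53,-0.1],[0,0,0.12]],[[-0.87,-0.48,-0.11],[0,0,0.12]],[[-0.89,-0.43,-0.1],[0,0,0.12]],[[-0.92,-0.38,-0.11],[0,0,0.11]],[[-0.94,-0.32,-0.1],[0,0,0.12]],[[-0.96,-0.27,-0.11],[0,0,0.12]],[[-0.97,-0.21,-0.1],[0,0,0.12]],[[-0.98,-0.15,-0.11],[0,0,0.11]],[[-0.99,-0.09,-0.1],[0,0,0.12]],[[-0.99,-0.04,-0.11],[0,0,0.12]]]
[[[-0.99,0.02,-0.1],[0,0,0.12]],[[-0.85,-0.24,0.11],[0,0,0.1]],[[-0.86,-0.19,0.1],[0,0,0.09]],[[-0.87,-0.15,0.11],[0,0,0.1]],[[-0.88,-0.11,0.11],[0,0,0.1]],[[-0.88,-0.07,0.1],[0,0,0.09]],[[-0.88,-0.02,0.11],[0,0,0.1]],[[-0.89,0.02,0.11],[0,0,0.1]],[[-0.88,0.06,0.11],[0,0,0.1]],[[-0.88,0.1,0.1],[0,0,0.09]],[[-0.87,0.15,0.11],[0,0,0.1]],[[-0.86,0.19,0.11],[0,0,0.1]]]
[[[-0.85,0.23,0.1],[0,0,0.09]],[[-0.84,0.27,0.11],[0,0,0.1]],[[-0.83,0.31,0.11],[0,0,0.1]],[[0,0,0.67],[0,0,0]],[[0,0,0.66],[0,0,0]],[[0,0,0.67],[0,0,0]]]
```

>>> step_arm([
  [[-0.77,-0.63,-0.1],[0,0,0.12]],
  [[-0.81,-0.58,-0.11],[0,0,0.11]],
  [[-0.83,-0.53,-0.1],[0,0,0.12]],
  [[-0.87,-0.48,-0.11],[0,0,0.12]],
  [[-0.89,-0.43,-0.1],[0,0,0.12]],
  [[-0.92,-0.38,-0.11],[0,0,0.11]],
  [[-0.94,-0.32,-0.1],[0,0,0.12]],
  [[-0.96,-0.27,-0.11],[0,0,0.12]],
  [[-0.97,-0.21,-0.1],[0,0,0.12]],
  [[-0.98,-0.15,-0.11],[0,0,0.11]],
  [[-0.99,-0.09,-0.1],[0,0,0.12]],
  [[-0.99,-0.04,-0.11],[0,0,0.12]],
], fingers=0.6)

```text
t: 3.8
eef_pos: [0.4811, 0.2127, 0.2564]
tool_rot: [-1.615, -2.695, -0.001]
force: [0.8, 0.0, 0.1]
gripper_width: 0.599
grip_force: 0.0
```

>>> step_arm([
  [[-0.99,0.02,-0.1],[0,0,0.12]],
  [[-0.85,-0.24,0.11],[0,0,0.1]],
  [[-0.86,-0.19,0.1],[0,0,0.09]],
  [[-0.87,-0.15,0.11],[0,0,0.1]],
  [[-0.88,-0.11,0.11],[0,0,0.1]],
  [[-0.88,-0.07,0.1],[0,0,0.09]],
  [[-0.88,-0.02,0.11],[0,0,0.1]],
  [[-0.89,0.02,0.11],[0,0,0.1]],
  [[-0.88,0.06,0.11],[0,0,0.1]],
  [[-0.88,0.1,0.1],[0,0,0.09]],
  [[-0.87,0.15,0.11],[0,0,0.1]],
  [[-0.86,0.19,0.11],[0,0,0.1]],
])

```text
t: 4.8
eef_pos: [0.5638, -0.2051, 0.2127]
tool_rot: [2.333, 2.104, 0.001]
force: [1.0, 0.3, 0.3]
gripper_width: 0.603
grip_force: 0.0
```

>>> step_arm([
  [[-0.85,0.23,0.1],[0,0,0.09]],
  [[-0.84,0.27,0.11],[0,0,0.1]],
  [[-0.83,0.31,0.11],[0,0,0.1]],
  [[0,0,0],[0,0,0]],
  [[0,0,0],[0,0,0]],
  [[0,0,0],[0,0,0]],
])

```text
t: 5.3
eef_pos: [0.5809, -0.3076, 0.1996]
tool_rot: [-2.477, -1.932, 0.0]
force: [-0.5, 0.9, 0.3]
gripper_width: 0.599
grip_force: 0.0
```

```bash
cat > w.py <<'E'
from p import *
import sys
show()
img,d,W=cloud("wrist"); cv2.imwrite(f"pics/{sys.argv[1]}.png",img); np.save("wr.npy",W)
b,g,r=[img[...,i].astype(int) for i in range(3)]
red=(r>90)&(r>2*g)&(r>2*b); P=W[red]; P=P[P[:,2]>.08]
print(len(P)); 
if len(P)>20: print(cv2.minAreaRect((P[:,:2]*1e3).astype(np.float32)),np.nanmedian(P[:,2]))
print([(np.round(x["location"],3).tolist(),round(x["p"],2)) for x in viewer.search_frame("wrist","scoop")])
E
python3 w.py w1
```

```text
t 5.3 ref [ 0.5809 -0.3076  0.1996] yaw,pitch,roll [-14.1  -0.    0. ] F [-0.5  0.9  0.3] w 0.599 0.0
551
((583.725341796875, -305.6101989746094), (29.795108795166016, 10.826059341430664), 75.73538970947266) 0.10284659722032574
[([0.613, -0.316, 0.005], 0.79)]
```

>>> step_arm([
  [[0.03,0.03,0.6],[0,0,0]],
  [[0,0,0.7],[0,0,0]],
  [[0,0,0.7],[0,0,0]],
  [[0,0,0.7],[0,0,0]],
  [[0,0,0.67],[0,0,0]],
  [[0,0,0],[0,0,0]],
  [[0,0,0],[0,0,0]],
])

```text
t: 5.98
eef_pos: [0.5822, -0.3059, 0.065]
tool_rot: [-2.475, -1.933, 0.001]
force: [-0.3, 0.6, 0.6]
gripper_width: 0.6
grip_force: 0.0
```

>>> step_arm([
  [[0,0,0],[0,0,0]],
  [[0,0,0],[0,0,0]],
  [[0,0,0],[0,0,0]],
  [[0,0,0],[0,0,0]],
  [[0,0,0],[0,0,0]],
  [[0,0,0],[0,0,0]],
  [[0,0,0],[0,0,0]],
  [[0,0,0],[0,0,0]],
], fingers=0)

```text
t: 6.65
eef_pos: [0.5824, -0.3072, 0.0652]
tool_rot: [2.477, 1.932, 0.0]
force: [0.5, 0.4, 3.0]
gripper_width: 0.128
grip_force: 30.0
```

>>> step_arm([
  [[0,0,-0.3],[0,0,0]],
  [[0,0,-0.8],[0,0,0]],
  [[0,0,-0.9],[0,0,0]],
  [[0,0,-0.9],[0,0,0]],
  [[0,0,-0.9],[0,0,0]],
  [[0,0,-0.2],[0,0,0]],
  [[0,0,0],[0,0,0]],
])

```text
t: 7.23
eef_pos: [0.5833, -0.308, 0.2286]
tool_rot: [2.474, 1.929, 0.004]
force: [-0.4, 0.1, -1.4]
gripper_width: 0.128
grip_force: 30.0
```

```bash
python3 w.py w2
python3 - <<'E'
from h import *
for c in("wrist","scene","top"):
    img,d,W=cloud(c)
    if c=="scene": cv2.imwrite("pics/scene2.png",cv2.resize(img[100:300,100:400],None,fx=2,fy=2))
    np.save(f"g_{c}.npy",W)
    r=viewer.silhouettes(c,"scoop")
    if r:
        m=cv2.erode(r[0]["pixels"].astype(np.uint8),np.ones((3,3)))>0; np.save(f"gs_{c}.npy",W[m]); P=W[m];P=P[~np.isnan(P).any(1)]; print(c,len(P),np.round(np.percentile(P,[1,50,99],axis=0),3))
E
```

```text
t 7.23 ref [ 0.5833 -0.308   0.2286] yaw,pitch,roll [-14.1   0.3  -0. ] F [-0.4  0.1 -1.4] w 0.128 30.0
51
((582.2235107421875, -307.6225891113281), (32.98460388183594, 10.706316947937012), 70.29454040527344) 0.26539907388407946
[([0.612, -0.308, 0.173], 0.72)]
wrist 15539 [[ 0.577 -0.361  0.164]
 [ 0.613 -0.306  0.167]
 [ 0.658 -0.269  0.263]]
scene 1466 [[ 0.58  -0.359  0.161]
 [ 0.606 -0.318  0.176]
 [ 0.651 -0.268  0.254]]
top 1575 [[ 0.576 -0.34   0.161]
 [ 0.617 -0.297  0.166]
 [ 0.656 -0.269  0.259]]
```

Run:
```python
from p import *
p,q=cur()
for c in("wrist","top","scene"):
    P=np.load(f"gs_{c}.npy"); P=P[~np.isnan(P).any(1)]; L=q.inv().apply(P-p)+TCP
    F=L[(np.abs(L[:,1])<.036)&(L[:,0]>-.025)&(L[:,0]<.028)&(np.abs(L[:,2])<.012)]
    A=np.c_[F[:,:2],np.ones(len(F))]; s=np.linalg.lstsq(A,F[:,2],rcond=None)[0]
    print(c,len(F),"slope deg x,y",np.degrees(s[:2]).round(2),"z0",s[2].round(4))
    G=L[np.abs(L[:,2])<.008]; print("  x,y range",np.percentile(G,[1,99],axis=0).round(4)[:, :2].tolist())
```

```text
wrist 6877 slope deg x,y [0.13 0.08] z0 0.003
  x,y range [[-0.044, -0.0394], [0.0323, 0.0414]]
top 860 slope deg x,y [-0.16  0.22] z0 0.0015
  x,y range [[-0.0462, -0.0208], [0.0295, 0.0399]]
scene 431 slope deg x,y [0.01 0.14] z0 0.0017
  x,y range [[-0.0414, -0.0432], [0.0271, 0.042]]
```

View pics/w2.png

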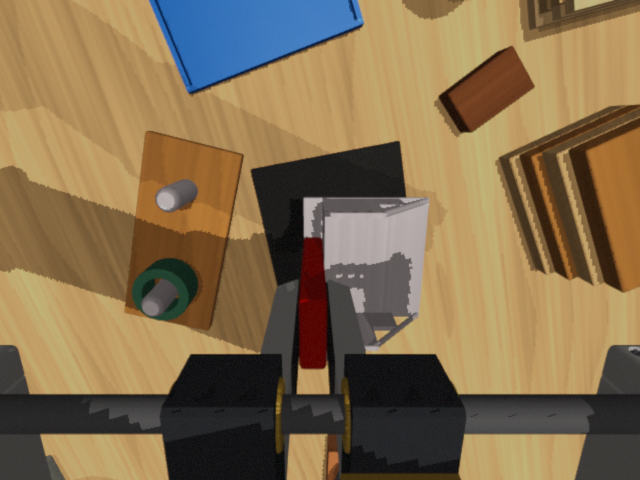

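The scoop hangs level and is gripped square by the red handle at (313,300). Before going in, I'll check the bin fit face by face and plan the approach.

```bash
cat > bc.py <<'E'
from h import *
o=np.array([.5557,.2884,0]);yaw=np.radians(14.15)
for c in("top","scene"):
    W=np.load(f"{c}0.npy").reshape(-1,3); W=W[~np.isnan(W).any(1)]
    L=R.from_euler("z",-yaw).apply(W-o); s,k=np.sin(np.radians(15)),np.cos(np.radians(15))
    u=L[:,0]*k-(L[:,2]-.04)*s; w=L[:,0]*s+(L[:,2]-.04)*k; y=L[:,1]
    inb=(u>-.14)&(u<.14)&(np.abs(y)<.07)
    f=inb&(u>-.10)&(u<-.03)&(np.abs(y)<.035)&(np.abs(w)<.015); A=np.c_[u[f],y[f],np.ones(f.sum())]
    cf=np.linalg.lstsq(A,w[f],rcond=None)[0]; print(c,"floor w mm",round(cf[2]*1e3,1),"at u=-65:",round((cf[2]-.065*cf[0])*1e3,1),"slopes deg",np.degrees(cf[:2]).round(1),f.sum())
    for sg in(1,-1):
        for lo,hi in((-.10,-.05),(-.05,0),(0,.03),(.06,.10)):
            m=inb&(u>lo)&(u<hi)&(w>.015)&(w<.05)&(sg*y>.035)
            if m.sum()>15: print("   side",sg,lo,"y med",np.round(np.percentile(y[m],[10,50,90])*1e3,1),m.sum())
    m=inb&(u>.095)&(w>.05)&(w<.08)&(np.abs(y)<.04); print("   low end u",np.round(np.percentile(u[m],[10,50,90])*1e3,1),m.sum())
    m=inb&(u<-.10)&(w>.015)&(w<.05)&(np.abs(y)<.04); print("   high end u",np.round(np.percentile(u[m],[10,50,90])*1e3,1),m.sum())
    m=inb&(u>.095)&(u<.12)&(w>.005)&(w<.045)&(np.abs(y)<.04); print("   ramp w-(u-82)",np.round(np.percentile(w[m]-u[m]+.082,[10,50,90])*1e3,1),m.sum())
E
python3 bc.py
```

```text
top floor w mm -1.0 at u=-65: -1.1 slopes deg [ 0.1 -0.3] 1314
   side 1 -0.1 y med [47.3 48.1 48.8] 199
   side 1 -0.05 y med [46.9 47.9 48.5] 201
   side 1 0 y med [38.4 47.6 48.5] 142
   side 1 0.06 y med [38.2 47.6 48.6] 188
   side -1 -0.1 y med [-53.5 -53.  -52.5] 138
   side -1 -0.05 y med [-53.5 -53.  -52.5] 130
   side -1 0 y med [-53.5 -52.8 -37. ] 91
   side -1 0.06 y med [-53.7 -53.1 -52.5] 93
   low end u [121.2 122.2 123.3] 341
   high end u [-123.2 -122.7 -122.2] 229
   ramp w-(u-82) [-4.4 -1.1  1.9] 658
scene floor w mm -0.4 at u=-65: -0.1 slopes deg [-0.2  0.1] 1242
   side 1 -0.1 y med [48.4 48.5 48.6] 26
   side 1 -0.05 y med [39.1 48.5 48.6] 26
   side 1 0 y med [36.6 41.8 48.5] 78
   side 1 0.06 y med [36.3 41.7 48.5] 100
   side -1 -0.1 y med [-47.6 -47.5 -47.4] 22
   side -1 -0.05 y med [-47.6 -47.5 -38.5] 24
   side -1 0 y med [-47.5 -41.2 -36.5] 64
   side -1 0.06 y med [-47.5 -41.  -36.4] 84
   low end u [126.3 126.9 127.7] 252
   high end u [-119.4 -118.1 -116.7] 364
   ramp w-(u-82) [-2.4 -0.6  1.8] 111
```

```bash
cat >> p.py <<'E'
BO=np.array([.5557,.2884,0]);BY=14.15
def lb(u,w,y=0):
    s,k=np.sin(np.radians(15)),np.cos(np.radians(15)); u,w=u/1e3,w/1e3
    return BO+R.from_euler("z",BY,degrees=True).apply([u*k+w*s,y/1e3,.04-u*s+w*k])
def ub(p):
    s,k=np.sin(np.radians(15)),np.cos(np.radians(15)); L=R.from_euler("z",-BY,degrees=True).apply(p-BO)
    return np.round(np.array([L[0]*k-(L[2]-.04)*s,L[0]*s+(L[2]-.04)*k,L[1]])*1e3,1)
E
python3 - <<'E'
from p import *
show(LIP)
s=plan([((.62,-.15,.21),-7,0,6),((.60,.12,.21),8,-3,9),(lb(-25,90),BY,-17,9)],LIP)
s=plan([(lb(-25,6),BY,-17,8)],LIP,s)
E
```

```text
t 7.63 ref [ 0.6536 -0.325   0.1629] yaw,pitch,roll [-14.1  -0.1  -0. ] F [-0.3 -0.9 -0.7] w 0.126 30.0
[[[0.63,-0.31,-0.2],[0,0,-0.04]],[[0.65,-0.3,-0.19],[0,0,-0.04]],[[0.64,-0.29,-0.2],[0,0,-0.04]],[[0.66,-0.27,-0.19],[0,0,-0.05]],[[0.65,-0.26,-0.2],[0,0,-0.04]],[[0.67,-0.24,-0.19],[0,0,-0.04]],[[0.69,-0.14,-0.01],[0.01,0,-0.06]],[[0.68,-0.11,-0.01],[0.01,0,-0.06]],[[0.7,-0.09,-0.01],[0.01,0,-0.05]],[[0.69,-0.08,-0.01],[0.01,-0.01,-0.06]],[[0.7,-0.05,-0.01],[0.02,0,-0.06]],[[0.7,-0.02,-0.01],[0.01,0,-0.06]]]
[[[0.7,-0.01,-0.01],[0.01,0,-0.06]],[[0.7,0.02,-0.02],[0.01,0,-0.05]],[[0.7,0.03,-0.01],[0.01,0,-0.06]],[[0.46,-0.01,0.17],[0.05,0,-0.02]],[[0.46,0.01,0.17],[0.06,-0.01,-0.03]],[[0.46,0.02,0.16],[0.05,0,-0.02]],[[0.47,0.02,0.17],[0.06,-0.01,-0.02]],[[0.46,0.04,0.16],[0.05,0,-0.03]],[[0.47,0.06,0.17],[0.06,-0.01,-0.02]],[[0.46,0.06,0.16],[0.05,0,-0.03]],[[0.47,0.07,0.16],[0.06,-0.01,-0.02]],[[0.46,0.09,0.16],[0.05,0,-0.02]]]
[[[0,0.01,0.26],[0,0,0]],[[0,0.01,0.26],[0,0,0]],[[0,0.01,0.27],[0,0,0]],[[0,0.01,0.26],[0,0,0]],[[0,0.01,0.26],[0,0,0]],[[0,0.01,0.26],[0,0,0]],[[0,0.01,0.27],[0,0,0]],[[0,0.01,0.26],[0,0,0]]]
```

>>> step_arm([
  [[0.63,-0.31,-0.2],[0,0,-0.04]],
  [[0.65,-0.3,-0.19],[0,0,-0.04]],
  [[0.64,-0.29,-0.2],[0,0,-0.04]],
  [[0.66,-0.27,-0.19],[0,0,-0.05]],
  [[0.65,-0.26,-0.2],[0,0,-0.04]],
  [[0.67,-0.24,-0.19],[0,0,-0.04]],
  [[0.69,-0.14,-0.01],[0.01,0,-0.06]],
  [[0.68,-0.11,-0.01],[0.01,0,-0.06]],
  [[0.7,-0.09,-0.01],[0.01,0,-0.05]],
  [[0.69,-0.08,-0.01],[0.01,-0.01,-0.06]],
  [[0.7,-0.05,-0.01],[0.02,0,-0.06]],
  [[0.7,-0.02,-0.01],[0.01,0,-0.06]],
])

```text
t: 8.63
eef_pos: [0.535, 0.0277, 0.2741]
tool_rot: [-2.143, -2.265, 0.043]
force: [0.6, -0.2, -1.9]
gripper_width: 0.128
grip_force: 30.0
```

>>> step_arm([
  [[0.7,-0.01,-0.01],[0.01,0,-0.06]],
  [[0.7,0.02,-0.02],[0.01,0,-0.05]],
  [[0.7,0.03,-0.01],[0.01,0,-0.06]],
  [[0.46,-0.01,0.17],[0.05,0,-0.02]],
  [[0.46,0.01,0.17],[0.06,-0.01,-0.03]],
  [[0.46,0.02,0.16],[0.05,0,-0.02]],
  [[0.47,0.02,0.17],[0.06,-0.01,-0.02]],
  [[0.46,0.04,0.16],[0.05,0,-0.03]],
  [[0.47,0.06,0.17],[0.06,-0.01,-0.02]],
  [[0.46,0.06,0.16],[0.05,0,-0.03]],
  [[0.47,0.07,0.16],[0.06,-0.01,-0.02]],
  [[0.46,0.09,0.16],[0.05,0,-0.02]],
])

```text
t: 9.63
eef_pos: [0.5036, 0.276, 0.2132]
tool_rot: [-1.807, -2.318, 0.348]
force: [-0.5, 0.6, -2.6]
gripper_width: 0.127
grip_force: 30.0
```

>>> step_arm([
  [[0,0,0],[0,0,0]],
  [[0,0,0],[0,0,0]],
])

```text
t: 9.8
eef_pos: [0.5035, 0.2756, 0.2128]
tool_rot: [-1.807, -2.319, 0.348]
force: [-0.2, -0.3, -1.5]
gripper_width: 0.127
grip_force: 30.0
```

Run:
```python
from p import *
show(LIP); p,q=cur(); print(ub(p+q.apply(LIP-TCP)))
plan([(lb(-25,6),BY,-17,9)],LIP)
img,d,W=cloud("wrist"); cv2.imwrite("pics/w3.png",img)
```

```text
t 9.8 ref [0.5548 0.2884 0.1328] yaw,pitch,roll [ 14.1 -17.   -0.1] F [-0.2 -0.3 -1.5] w 0.127 30.0
[-24.8  89.4   0.3]
[[[0,0.01,0.23],[0,0,0]],[[0,0.01,0.23],[0,0,0]],[[0,0,0.24],[0,0,0]],[[0,0.01,0.23],[0,0,0]],[[0,0.01,0.23],[0,0,0]],[[0,0.01,0.23],[0,0,0]],[[-0.01,0,0.23],[0,0,0]],[[0,0.01,0.23],[0,0,0]],[[0,0.01,0.24],[0,0,0]]]
```

View pics/w3.png

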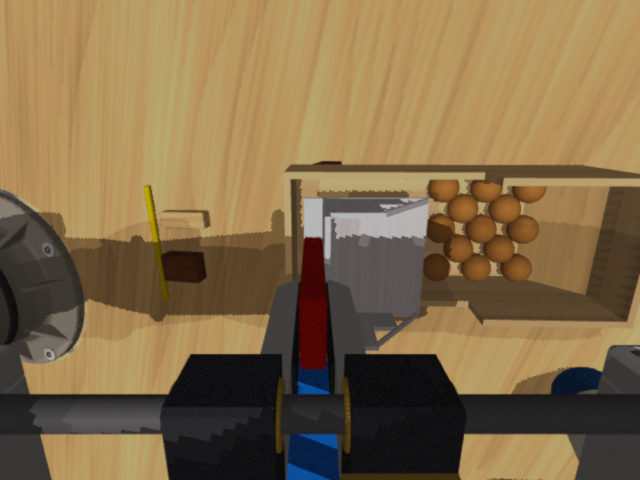

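The view shows 13 balls packed in the low end at (430–540, 187–268). The lip at (425,250) is just uphill of them and centred between the walls. Going down.

>>> step_arm([
  [[0,0.01,0.23],[0,0,0]],
  [[0,0.01,0.23],[0,0,0]],
  [[0,0,0.24],[0,0,0]],
  [[0,0.01,0.23],[0,0,0]],
  [[0,0.01,0.23],[0,0,0]],
  [[0,0.01,0.23],[0,0,0]],
  [[-0.01,0,0.23],[0,0,0]],
  [[0,0.01,0.23],[0,0,0]],
  [[0,0.01,0.2],[0,0,0]],
  [[0,0,0.04],[0,0,0]],
  [[0,0,0],[0,0,0]],
])

```text
t: 10.77
eef_pos: [0.4826, 0.2693, 0.1328]
tool_rot: [-1.809, -2.318, 0.347]
force: [0.1, 0.9, -1.2]
gripper_width: 0.124
grip_force: 30.0
```

>>> step_arm([
  [[0,0,0.05],[0,0,0]],
  [[0,0,0.03],[0,0,0]],
  [[0,0,0],[0,0,0]],
])

```text
t: 11.02
eef_pos: [0.4821, 0.2692, 0.1304]
tool_rot: [-1.809, -2.318, 0.345]
force: [-0.3, 0.1, -1.0]
gripper_width: 0.127
grip_force: 30.0
```

Run:
```python
from p import *
show(LIP); p,q=cur(); print(ub(p+q.apply(LIP-TCP)))
```

```text
t 11.02 ref [0.5336 0.2821 0.0505] yaw,pitch,roll [ 14.1 -16.9  -0. ] F [-0.3  0.1 -1. ] w 0.127 30.0
[-24.9   4.2  -0.7]
```

>>> step_arm([
  [[0,0,0.04],[0,0,0]],
  [[0,0,0],[0,0,0]],
])

```text
t: 11.18
eef_pos: [0.4816, 0.269, 0.1287]
tool_rot: [-1.809, -2.318, 0.345]
force: [0.4, -0.6, -0.6]
gripper_width: 0.129
grip_force: 30.0
```

>>> step_arm([
  [[0,0,0.03],[0,0,0]],
  [[0,0,0],[0,0,0]],
])

```text
t: 11.35
eef_pos: [0.4812, 0.269, 0.1275]
tool_rot: [-1.809, -2.318, 0.345]
force: [-0.7, -0.2, -1.6]
gripper_width: 0.128
grip_force: 30.0
```

>>> step_arm([
  [[0,0,0.02],[0,0,0]],
  [[0,0,0],[0,0,0]],
])

```text
t: 11.52
eef_pos: [0.481, 0.2689, 0.1268]
tool_rot: [-1.809, -2.318, 0.345]
force: [0.4, -0.2, -1.6]
gripper_width: 0.123
grip_force: 30.0
```

Run:
```python
from p import *
show(LIP); p,q=cur(); print(ub(p+q.apply(LIP-TCP)))
s=plan([(lb(79,0.7),BY,-17,24)],LIP)
s=plan([(lb(86,4),BY,-15+2,2),(lb(92,10),BY,-15+7,3),(lb(102,20),BY,-15+14,4),(lb(111,30),BY,7,4)],LIP,s)
s=plan([(lb(108,60),BY,14,6),(lb(100,120),BY,20,8)],LIP,s)
```

```text
t 11.52 ref [0.5325 0.2818 0.0469] yaw,pitch,roll [ 14.1 -16.9  -0. ] F [ 0.4 -0.2 -1.6] w 0.123 30.0
[-25.1   0.4  -0.8]
[[[0,0.11,0],[0,0,0]],[[0,0.11,-0.01],[0,0,0]],[[0,0.11,0],[0,0,0]],[[0,0.1,-0.01],[0,0,0]],[[0,0.11,0],[0,0,0]],[[0.01,0.11,0],[0,0,0]],[[0,0.11,-0.01],[0,0,0]],[[0,0.11,0],[0,0,0]],[[0,0.11,-0.01],[0,0,0]],[[0,0.1,0],[0,0,0]],[[0,0.11,0],[0,0,0]],[[0,0.11,-0.01],[0,0,0]]]
[[[0,0.11,0],[0,0,0]],[[0,0.11,-0.01],[0,0,0]],[[0,0.11,0],[0,0,0]],[[0,0.11,-0.01],[0,0,0]],[[0,0.1,0],[0,0,0]],[[0.01,0.11,0],[0,0,0]],[[0,0.11,-0.01],[0,0,0]],[[0,0.11,0],[0,0,0]],[[0,0.11,-0.01],[0,0,0]],[[0,0.11,0],[0,0,0]],[[0,0.1,0],[0,0,0]],[[0,0.11,-0.01],[0,0,0]]]
[[[0,0.04,0.02],[-0.07,0,0]],[[0,0.03,0.03],[-0.07,0,0]],[[0,0.01,0.01],[-0.06,0,0]],[[0,0.01,0],[-0.05,0,0]],[[0,0.01,0.01],[-0.06,0,0]],[[0,0.02,0],[-0.06,0,0]],[[0,0.03,0.01],[-0.06,0,0]],[[0,0.03,0.01],[-0.06,0,0]],[[0,0.03,0.01],[-0.07,0,0]],[[0,0.02,0.02],[-0.07,0,0]],[[0,0.02,0.02],[-0.07,0,0]],[[0,0.01,0.02],[-0.07,0,0]]]
[[[0,0.03,0.02],[-0.07,0,0]]]
[[[0,0,-0.08],[-0.04,0,0]],[[0,0.01,-0.08],[-0.04,0,0]],[[0,0.01,-0.08],[-0.04,0,0]],[[0,0.01,-0.08],[-0.04,0,0]],[[0,0.01,-0.08],[-0.04,0,0]],[[0,0.02,-0.08],[-0.04,0,0]],[[0,0.05,-0.15],[-0.03,0,0]],[[0,0.05,-0.15],[-0.02,0,0]],[[0,0.06,-0.15],[-0.03,0,0]],[[0,0.05,-0.15],[-0.02,0,0]],[[0,0.06,-0.15],[-0.03,0,0]],[[0,0.06,-0.15],[-0.03,0,0]]]
[[[0,0.06,-0.14],[-0.02,0,0]],[[0,0.07,-0.15],[-0.03,0,0]]]
```

>>> step_arm([
  [[0,0.11,0],[0,0,0]],
  [[0,0.11,-0.01],[0,0,0]],
  [[0,0.11,0],[0,0,0]],
  [[0,0.1,-0.01],[0,0,0]],
  [[0,0.11,0],[0,0,0]],
  [[0.01,0.11,0],[0,0,0]],
  [[0,0.11,-0.01],[0,0,0]],
  [[0,0.11,0],[0,0,0]],
  [[0,0.11,-0.01],[0,0,0]],
  [[0,0.1,0],[0,0,0]],
  [[0,0.11,0],[0,0,0]],
  [[0,0.11,-0.01],[0,0,0]],
])

```text
t: 12.52
eef_pos: [0.5301, 0.2816, 0.1134]
tool_rot: [-1.809, -2.318, 0.345]
force: [-0.4, -0.2, -2.7]
gripper_width: 0.126
grip_force: 30.0
```

>>> step_arm([
  [[0,0.11,0],[0,0,0]],
  [[0,0.11,-0.01],[0,0,0]],
  [[0,0.11,0],[0,0,0]],
  [[0,0.11,-0.01],[0,0,0]],
  [[0,0.1,0],[0,0,0]],
  [[0.01,0.11,0],[0,0,0]],
])

```text
t: 13.02
eef_pos: [0.5544, 0.2879, 0.1067]
tool_rot: [-1.809, -2.318, 0.345]
force: [-0.6, -0.9, -1.9]
gripper_width: 0.129
grip_force: 30.0
```

Run:
```python
from p import *
show(LIP); p,q=cur(); print(ub(p+q.apply(LIP-TCP)))
img,d,W=cloud("wrist"); cv2.imwrite("pics/w4.png",img[100:400,250:])
```

```text
t 13.02 ref [0.6058 0.3008 0.0268] yaw,pitch,roll [ 14.1 -16.9  -0. ] F [-0.6 -0.9 -1.9] w 0.129 30.0
[53.3  0.6 -0.2]
```

View pics/w4.png

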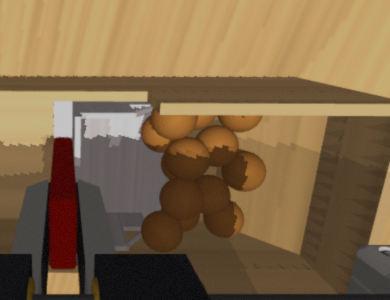

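Balls are piling up over the lip and ramp at (150–250, 110–240 in the crop), and the forces are low. I'll carry on to the foot and up the ramp.

>>> step_arm([
  [[0,0.11,-0.01],[0,0,0]],
  [[0,0.11,0],[0,0,0]],
  [[0,0.11,-0.01],[0,0,0]],
  [[0,0.11,0],[0,0,0]],
  [[0,0.1,0],[0,0,0]],
  [[0,0.11,-0.01],[0,0,0]],
])

```text
t: 13.57
eef_pos: [0.5788, 0.2942, 0.1002]
tool_rot: [-1.809, -2.318, 0.345]
force: [-1.2, -0.1, -2.1]
gripper_width: 0.126
grip_force: 30.0
```

>>> step_arm([
  [[0,0.04,0.02],[-0.07,0,0]],
  [[0,0.03,0.03],[-0.07,0,0]],
  [[0,0.01,0.01],[-0.06,0,0]],
  [[0,0.01,0],[-0.05,0,0]],
  [[0,0.01,0.01],[-0.06,0,0]],
])

```text
t: 13.98
eef_pos: [0.5819, 0.295, 0.0967]
tool_rot: [-1.877, -2.406, 0.168]
force: [-0.2, 0.4, -2.4]
gripper_width: 0.125
grip_force: 30.0
```

Run:
```python
from p import *
show(LIP); p,q=cur(); print(ub(p+q.apply(LIP-TCP)),ub(p+q.apply(np.array([-.047,0,0])-TCP)))
```

```text
t 13.98 ref [0.6448 0.3107 0.0261] yaw,pitch,roll [14.1 -8.  -0. ] F [-0.2  0.4 -2.4] w 0.125 30.0
[92.4 10.3 -0.1] [13.   0.5 -0. ]
```

>>> step_arm([
  [[0,0.02,0],[-0.06,0,0]],
  [[0,0.03,0.01],[-0.06,0,0]],
  [[0,0.03,0.01],[-0.06,0,0]],
  [[0,0.03,0.01],[-0.07,0,0]],
  [[0,0.02,0.01],[-0.07,0,0]],
  [[0,0.02,0.01],[-0.07,0,0]],
  [[0,0.01,0.01],[-0.07,0,0]],
  [[0,0.02,0.01],[-0.07,0,0]],
])

```text
t: 14.65
eef_pos: [0.5887, 0.2967, 0.0937]
tool_rot: [1.883, 2.412, 0.152]
force: [-1.3, 0.1, -4.0]
gripper_width: 0.126
grip_force: 30.0
```

>>> step_arm([
  [[0,0,-0.08],[-0.04,0,0]],
  [[0,0.01,-0.08],[-0.04,0,0]],
  [[0,0.01,-0.08],[-0.04,0,0]],
  [[0,0.01,-0.08],[-0.04,0,0]],
  [[0,0.01,-0.08],[-0.04,0,0]],
  [[0,0.02,-0.08],[-0.04,0,0]],
  [[0,0.05,-0.15],[-0.03,0,0]],
  [[0,0.05,-0.15],[-0.02,0,0]],
])

```text
t: 15.32
eef_pos: [0.5857, 0.2957, 0.1244]
tool_rot: [1.821, 2.335, 0.311]
force: [-14.4, -2.6, -3.9]
gripper_width: 0.126
grip_force: 30.1
```

Run:
```python
from p import *
show(LIP); p,q=cur(); print(ub(p+q.apply(LIP-TCP)),ub(p+q.apply(np.array([-.047,0,0])-TCP)))
img,d,W=cloud("wrist"); cv2.imwrite("pics/w5.png",img[100:400,250:])
```

```text
t 15.32 ref [0.6705 0.3169 0.0849] yaw,pitch,roll [14.1 15.2 -0.1] F [-14.4  -2.6  -3.9] w 0.126 30.1
[102.6  74.   -0.4] [33.5 33.8 -0.3]
```

View pics/w5.png

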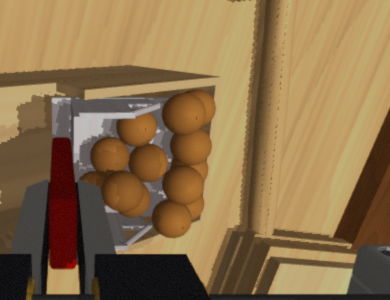

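The scoop is nearly full, with balls from (95,185) to (190,220) in the crop. A front row rests between the lip and the end wall. I'll tilt back and retreat from the wall before lifting, so any strays fall back into the bin.

Run:
```python
from p import *
s=plan([(lb(99,74),BY,24,6),(lb(75,80),BY,24,6)],LIP)
s=plan([(lb(60,150),BY,24,8)],LIP,s)
```

```text
[[[0,-0.05,0.04],[-0.05,0,0]],[[0,-0.06,0.05],[-0.05,0,0]],[[0,-0.05,0.04],[-0.05,0,0]],[[0,-0.05,0.04],[-0.05,0,0]],[[0,-0.05,0.05],[-0.05,0,0]],[[0,-0.05,0.04],[-0.06,0,0]],[[0,-0.06,-0.08],[0,0,0]],[[0,-0.07,-0.09],[0,0,0]],[[0,-0.06,-0.08],[0,0,0]],[[0,-0.06,-0.08],[0,0,0]],[[0,-0.06,-0.08],[0,0,0]],[[0,-0.07,-0.09],[0,0,0]]]
[[[0,0.1,-0.2],[0,0,0]],[[0,0.1,-0.2],[0,0,0]],[[0,0.11,-0.2],[0,0,0]],[[0,0.1,-0.2],[0,0,0]],[[0,0.1,-0.19],[0,0,0]],[[0,0.1,-0.2],[0,0,0]],[[0,0.11,-0.2],[0,0,0]],[[0,0.1,-0.2],[0,0,0]]]
```

>>> step_arm([
  [[0,-0.05,0.04],[-0.05,0,0]],
  [[0,-0.06,0.05],[-0.05,0,0]],
  [[0,-0.05,0.04],[-0.05,0,0]],
  [[0,-0.05,0.04],[-0.05,0,0]],
  [[0,-0.05,0.05],[-0.05,0,0]],
  [[0,-0.05,0.04],[-0.06,0,0]],
  [[0,-0.06,-0.08],[0,0,0]],
  [[0,-0.07,-0.09],[0,0,0]],
  [[0,-0.06,-0.08],[0,0,0]],
  [[0,-0.06,-0.08],[0,0,0]],
  [[0,-0.06,-0.08],[0,0,0]],
  [[0,-0.07,-0.09],[0,0,0]],
])

```text
t: 16.37
eef_pos: [0.559, 0.2892, 0.1243]
tool_rot: [1.748, 2.239, 0.483]
force: [0.4, 0.1, -3.0]
gripper_width: 0.124
grip_force: 30.0
```

>>> step_arm([
  [[0,0.1,-0.2],[0,0,0]],
  [[0,0.1,-0.2],[0,0,0]],
  [[0,0.11,-0.2],[0,0,0]],
  [[0,0.1,-0.2],[0,0,0]],
  [[0,0.1,-0.19],[0,0,0]],
  [[0,0.1,-0.2],[0,0,0]],
  [[0,0.11,-0.2],[0,0,0]],
  [[0,0.1,-0.2],[0,0,0]],
  [[0,0,0],[0,0,0]],
  [[0,0,0],[0,0,0]],
])

```text
t: 17.2
eef_pos: [0.5625, 0.2905, 0.1956]
tool_rot: [1.747, 2.24, 0.484]
force: [0.1, 0.3, -2.8]
gripper_width: 0.127
grip_force: 30.0
```

Run:
```python
from p import *
show(LIP); show()
img,d,W=cloud("wrist"); cv2.imwrite("pics/w6.png",img[100:400,250:])
```

```text
t 17.2 ref [0.6523 0.313  0.1706] yaw,pitch,roll [14.1 24.4  0. ] F [ 0.1  0.3 -2.8] w 0.127 30.0
t 17.2 ref [0.5625 0.2905 0.1956] yaw,pitch,roll [14.1 24.4  0. ] F [ 0.1  0.3 -2.8] w 0.127 30.0
```

View pics/w6.png

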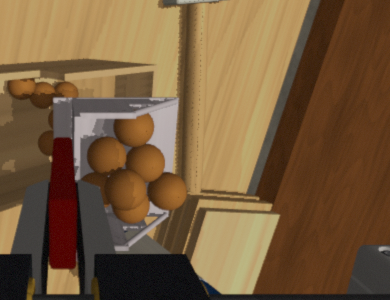

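About 8 balls are in the scoop (95–170, 127–208) and 5 have fallen back in the bin on the left. I'll dump this load first.

```bash
cat >> p.py <<'E'
TO=np.array([.571,-.035,0]);TY=5.4
def tr(x,y,z): return TO+R.from_euler("z",TY,degrees=True).apply(np.array([x,y,z])/1e3)
E
python3 - <<'E'
from p import *
p,q=cur(); c=np.linalg.inv(viewer.camera_info("wrist")["world_to_cam"])[:3,3]; print("cam in scoop axes rel TCP",q.inv().apply(c-p).round(3))
s=plan([(tr(60,180,200),10,24,9),(tr(12,60,150),TY,22,9),(tr(12,60,80),TY,8,6)],LIP)
s=plan([(tr(12,60,40),TY,0,5),(tr(12,60,42),TY,-16,12)],LIP,s)
s=plan([(tr(12,60,48),TY,-38,12)],LIP,s)
E
```

```text
cam in scoop axes rel TCP [0.    0.084 0.179]
[[[-0.39,-0.16,-0.16],[0,-0.01,0.01]],[[-0.4,-0.16,-0.17],[0,0,0.02]],[[-0.4,-0.15,-0.16],[0,-0.01,0.01]],[[-0.4,-0.15,-0.16],[0.01,-0.01,0.02]],[[-0.4,-0.15,-0.16],[0,0,0.01]],[[-0.4,-0.14,-0.16],[0,-0.01,0.02]],[[-0.41,-0.14,-0.15],[0,-0.01,0.01]],[[-0.4,-0.14,-0.16],[0,0,0.02]],[[-0.41,-0.13,-0.15],[0,-0.01,0.01]],[[-0.3,-0.2,0.05],[0.01,-0.01,0.02]],[[-0.3,-0.19,0.06],[0.01,0,0.01]],[[-0.31,-0.19,0.06],[0,-0.01,0.02]]]
[[[-0.3,-0.19,0.06],[0.01,-0.01,0.02]],[[-0.31,-0.18,0.06],[0.01,0,0.01]],[[-0.31,-0.19,0.07],[0.01,-0.01,0.02]],[[-0.31,-0.18,0.06],[0.01,-0.01,0.02]],[[-0.31,-0.17,0.07],[0,0,0.01]],[[-0.31,-0.17,0.07],[0.01,-0.01,0.02]],[[0,-0.05,0.2],[0.08,0,0]],[[0,-0.03,0.2],[0.08,0,0]],[[0,-0.03,0.2],[0.08,0,0]],[[0,-0.01,0.21],[0.09,0,0]],[[0,0,0.21],[0.08,0,0]],[[0,0.01,0.21],[0.08,0,0]]]
[[[0,0.02,0.15],[0.06,0,0]],[[0,0.02,0.15],[0.05,0,0]],[[0,0.02,0.15],[0.06,0,0]],[[0,0.04,0.14],[0.05,0,0]],[[0,0.03,0.15],[0.06,0,0]],[[0,0.04,-0.05],[0.05,0,0]],[[0,0.03,-0.04],[0.04,0,0]],[[0,0.04,-0.05],[0.05,0,0]],[[0,0.03,-0.05],[0.05,0,0]],[[0,0.04,-0.04],[0.04,0,0]],[[0,0.04,-0.05],[0.05,0,0]],[[0,0.03,-0.05],[0.05,0,0]]]
[[[0,0.04,-0.04],[0.04,0,0]],[[0,0.03,-0.05],[0.05,0,0]],[[0,0.04,-0.04],[0.04,0,0]],[[0,0.03,-0.05],[0.05,0,0]],[[0,0.04,-0.05],[0.05,0,0]]]
[[[0,0.05,-0.07],[0.06,0,0]],[[0,0.04,-0.07],[0.07,0,0]],[[0,0.05,-0.07],[0.06,0,0]],[[0,0.04,-0.07],[0.07,0,0]],[[0,0.05,-0.07],[0.06,0,0]],[[0,0.04,-0.07],[0.06,0,0]],[[0,0.05,-0.07],[0.07,0,0]],[[0,0.04,-0.07],[0.06,0,0]],[[0,0.04,-0.07],[0.06,0,0]],[[0,0.05,-0.07],[0.07,0,0]],[[0,0.04,-0.06],[0.06,0,0]],[[0,0.04,-0.07],[0.07,0,0]]]
```

>>> step_arm([
  [[-0.15,-0.06,-0.06],[0,0,0]],
  [[-0.24,-0.1,-0.1],[0,-0.01,0.01]],
  [[-0.4,-0.16,-0.17],[0,0,0.02]],
  [[-0.4,-0.15,-0.16],[0,-0.01,0.01]],
  [[-0.4,-0.15,-0.16],[0.01,-0.01,0.02]],
  [[-0.4,-0.15,-0.16],[0,0,0.01]],
  [[-0.4,-0.14,-0.16],[0,-0.01,0.02]],
  [[-0.41,-0.14,-0.15],[0,-0.01,0.01]],
  [[-0.4,-0.14,-0.16],[0,0,0.02]],
  [[-0.41,-0.13,-0.15],[0,-0.01,0.01]],
  [[-0.3,-0.2,0.05],[0.01,-0.01,0.02]],
  [[-0.3,-0.19,0.06],[0.01,0,0.01]],
])

```text
t: 18.25
eef_pos: [0.5141, 0.1068, 0.2149]
tool_rot: [1.847, 2.161, 0.45]
force: [0.1, 0.4, -3.1]
gripper_width: 0.125
grip_force: 30.0
```

>>> step_arm([
  [[-0.31,-0.19,0.06],[0,-0.01,0.02]],
  [[-0.3,-0.19,0.06],[0.01,-0.01,0.02]],
  [[-0.31,-0.18,0.06],[0.01,0,0.01]],
  [[-0.31,-0.19,0.07],[0.01,-0.01,0.02]],
  [[-0.31,-0.18,0.06],[0.01,-0.01,0.02]],
  [[-0.31,-0.17,0.07],[0,0,0.01]],
  [[-0.2,-0.12,0.05],[0.01,-0.01,0.01]],
  [[-0.11,-0.05,0.02],[0,0,0.01]],
  [[0,0,0],[0,0,0]],
  [[0,0,0],[0,0,0]],
])

```text
t: 19.08
eef_pos: [0.4867, 0.0174, 0.1793]
tool_rot: [1.922, 2.11, 0.412]
force: [0.1, 0.4, -2.0]
gripper_width: 0.125
grip_force: 30.0
```

Run:
```python
from p import *
show(LIP); print(tr(12,60,150))
s=plan([(tr(12,60,80),TY,8,6),(tr(12,60,40),TY,0,5)],LIP)
s=plan([(tr(12,60,42),TY,-16,12)],LIP,s)
s=plan([(tr(12,60,48),TY,-38,12)],LIP,s)
```

```text
t 19.08 ref [0.5778 0.0259 0.1506] yaw,pitch,roll [ 5.3 22.1  0.1] F [ 0.1  0.4 -2. ] w 0.125 30.0
[0.57730024 0.02586302 0.15      ]
[[[0,-0.05,0.2],[0.08,0,0]],[[0,-0.04,0.2],[0.08,0,0]],[[0,-0.02,0.2],[0.09,0,0]],[[0,-0.02,0.21],[0.08,0,0]],[[0,0,0.22],[0.08,0,0]],[[0,0.01,0.21],[0.08,0,0]],[[0,0.02,0.15],[0.06,0,0]],[[0,0.02,0.14],[0.05,0,0]],[[0,0.02,0.15],[0.06,0,0]],[[0,0.04,0.15],[0.05,0,0]],[[0,0.03,0.15],[0.06,0,0]]]
[[[0,0.04,-0.05],[0.05,0,0]],[[0,0.03,-0.04],[0.04,0,0]],[[0,0.04,-0.05],[0.05,0,0]],[[0,0.03,-0.05],[0.05,0,0]],[[0,0.04,-0.04],[0.04,0,0]],[[0,0.04,-0.05],[0.05,0,0]],[[0,0.03,-0.05],[0.05,0,0]],[[0,0.04,-0.04],[0.04,0,0]],[[0,0.03,-0.05],[0.05,0,0]],[[0,0.04,-0.05],[0.05,0,0]],[[0,0.03,-0.04],[0.04,0,0]],[[0,0.04,-0.05],[0.05,0,0]]]
[[[0,0.05,-0.07],[0.06,0,0]],[[0,0.04,-0.07],[0.07,0,0]],[[0,0.05,-0.07],[0.06,0,0]],[[0,0.04,-0.07],[0.07,0,0]],[[0,0.05,-0.07],[0.06,0,0]],[[0,0.04,-0.07],[0.06,0,0]],[[0,0.04,-0.07],[0.07,0,0]],[[0,0.05,-0.07],[0.06,0,0]],[[0,0.04,-0.07],[0.06,0,0]],[[0,0.04,-0.07],[0.07,0,0]],[[0,0.05,-0.07],[0.06,0,0]],[[0,0.04,-0.06],[0.07,0,0]]]
```

>>> step_arm([
  [[0,-0.05,0.2],[0.08,0,0]],
  [[0,-0.04,0.2],[0.08,0,0]],
  [[0,-0.02,0.2],[0.09,0,0]],
  [[0,-0.02,0.21],[0.08,0,0]],
  [[0,0,0.22],[0.08,0,0]],
  [[0,0.01,0.21],[0.08,0,0]],
  [[0,0.02,0.15],[0.06,0,0]],
  [[0,0.02,0.14],[0.05,0,0]],
  [[0,0.02,0.15],[0.06,0,0]],
  [[0,0.04,0.15],[0.05,0,0]],
  [[0,0.03,0.15],[0.06,0,0]],
])

```text
t: 20.0
eef_pos: [0.4969, 0.0179, 0.1111]
tool_rot: [2.095, 2.302, 0.038]
force: [0.4, -0.1, -1.7]
gripper_width: 0.126
grip_force: 30.0
```

>>> step_arm([
  [[0,0.04,-0.05],[0.05,0,0]],
  [[0,0.03,-0.04],[0.04,0,0]],
  [[0,0.04,-0.05],[0.05,0,0]],
  [[0,0.03,-0.05],[0.05,0,0]],
  [[0,0.04,-0.04],[0.04,0,0]],
  [[0,0.04,-0.05],[0.05,0,0]],
  [[0,0.03,-0.05],[0.05,0,0]],
  [[0,0.04,-0.04],[0.04,0,0]],
  [[0,0.03,-0.05],[0.05,0,0]],
  [[0,0.04,-0.05],[0.05,0,0]],
  [[0,0.03,-0.04],[0.04,0,0]],
  [[0,0.04,-0.05],[0.05,0,0]],
])

```text
t: 21.0
eef_pos: [0.5158, 0.0199, 0.1321]
tool_rot: [-1.999, -2.196, 0.272]
force: [-0.0, 0.2, -2.0]
gripper_width: 0.126
grip_force: 30.0
```

>>> step_arm([
  [[0,0.05,-0.07],[0.06,0,0]],
  [[0,0.04,-0.07],[0.07,0,0]],
  [[0,0.05,-0.07],[0.06,0,0]],
  [[0,0.04,-0.07],[0.07,0,0]],
  [[0,0.05,-0.07],[0.06,0,0]],
  [[0,0.04,-0.07],[0.06,0,0]],
  [[0,0.04,-0.07],[0.07,0,0]],
  [[0,0.05,-0.07],[0.06,0,0]],
  [[0,0.04,-0.07],[0.06,0,0]],
  [[0,0.04,-0.07],[0.07,0,0]],
  [[0,0.05,-0.07],[0.06,0,0]],
  [[0,0.04,-0.06],[0.07,0,0]],
])

```text
t: 22.0
eef_pos: [0.5484, 0.0231, 0.1535]
tool_rot: [-1.784, -1.959, 0.64]
force: [-0.0, -0.4, -0.5]
gripper_width: 0.127
grip_force: 30.0
```

Run:
```python
from p import *
show(LIP); print(tr(12,60,48))
s=plan([(tr(5,60,110),TY,-30,6),(tr(5,60,170),TY,0,8)],LIP)
for c in("wrist","scene"):
    img,d,W=cloud(c); cv2.imwrite(f"pics/{c}7.png",img)
    P=[np.round(x["location"],3) for x in viewer.search_frame(c,"ball1")]
    L=[np.round(R.from_euler("z",-TY,degrees=True).apply(x-TO)*1e3).tolist() for x in P]; print(c,len(L),L)
```

```text
t 22.0 ref [0.5724 0.025  0.0607] yaw,pitch,roll [  5.3 -36.   -0.3] F [-0.  -0.4 -0.5] w 0.127 30.0
[0.57730024 0.02586302 0.048     ]
[[[0,-0.15,-0.13],[-0.03,0,0]],[[0,-0.16,-0.13],[-0.04,0,0]],[[0,-0.14,-0.13],[-0.03,0,0]],[[0,-0.15,-0.14],[-0.04,0,0]],[[0,-0.14,-0.14],[-0.03,0.01,0]],[[0,-0.14,-0.14],[-0.04,0,0]],[[0,-0.19,-0.04],[-0.13,0,0]],[[0,-0.18,-0.04],[-0.13,0,0]],[[0,-0.17,-0.05],[-0.13,0,0]],[[0,-0.15,-0.05],[-0.13,0,0]],[[0,-0.15,-0.06],[-0.13,0,0]],[[0,-0.13,-0.06],[-0.13,0,0]]]
[[[0,-0.12,-0.06],[-0.13,0,0]],[[0,-0.11,-0.06],[-0.14,0,0]]]
wrist 7 [[78.0, 19.0, 28.0], [56.0, 36.0, 25.0], [73.0, 56.0, 24.0], [70.0, 78.0, 29.0], [39.0, 17.0, 22.0], [45.0, 102.0, 25.0], [-0.0, 81.0, 23.0]]
scene 8 [[100.0, 357.0, 40.0], [53.0, 362.0, 48.0], [91.0, 314.0, 42.0], [114.0, 303.0, 42.0], [39.0, 15.0, 26.0], [99.0, 337.0, 42.0], [74.0, 355.0, 45.0], [50.0, 104.0, 24.0]]
```

View pics/scene7.png

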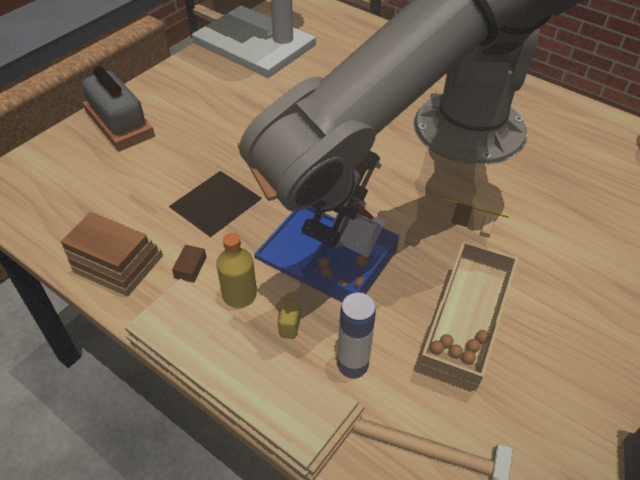

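Seven balls are in the deep half and six lie in a row at the foot of the bin, so all 13 are accounted for. For the second pass I'll follow the ramp closer to the end wall.

>>> step_arm([
  [[0,-0.15,-0.13],[-0.03,0,0]],
  [[0,-0.16,-0.13],[-0.04,0,0]],
  [[0,-0.14,-0.13],[-0.03,0,0]],
  [[0,-0.15,-0.14],[-0.04,0,0]],
  [[0,-0.14,-0.14],[-0.03,0.01,0]],
  [[0,-0.14,-0.14],[-0.04,0,0]],
  [[0,-0.19,-0.04],[-0.13,0,0]],
  [[0,-0.18,-0.04],[-0.13,0,0]],
  [[0,-0.17,-0.05],[-0.13,0,0]],
  [[0,-0.15,-0.05],[-0.1,0,0]],
  [[0,0,-0.05],[0,0,0]],
  [[0,0,0],[0,0,0]],
])

```text
t: 23.2
eef_pos: [0.5144, 0.0196, 0.2219]
tool_rot: [-1.983, -2.171, 0.297]
force: [0.5, 0.5, -1.1]
gripper_width: 0.127
grip_force: 30.0
```

Run:
```python
from p import *
show(LIP)
s=plan([(tr(60,180,185),10,-8,9),(lb(10,100),BY,-17,8)],LIP)
s=plan([(lb(10,5),BY,-17,9)],LIP,s)
s=plan([(lb(10,0),BY,-17,2)],LIP,s)
s=plan([(lb(79,0),BY,-17,15)],LIP,s)
img,d,W=cloud("wrist"); cv2.imwrite("pics/w8.png",img[:,150:])
```

```text
t 23.2 ref [0.5688 0.0247 0.1431] yaw,pitch,roll [  5.2 -15.7   0.1] F [ 0.5  0.5 -1.1] w 0.127 30.0
[[[0.32,0.1,-0.13],[-0.03,0,-0.02]],[[0.32,0.1,-0.12],[-0.03,-0.01,-0.02]],[[0.32,0.11,-0.12],[-0.03,0,-0.01]],[[0.32,0.11,-0.12],[-0.03,-0.01,-0.02]],[[0.31,0.11,-0.13],[-0.03,0,-0.02]],[[0.32,0.13,-0.11],[-0.03,-0.01,-0.02]],[[0.31,0.12,-0.12],[-0.03,0,-0.02]],[[0.31,0.14,-0.12],[-0.03,0,-0.02]],[[0.31,0.13,-0.11],[-0.03,-0.01,-0.01]],[[0.45,0.06,0.12],[0.04,0,-0.02]],[[0.46,0.07,0.12],[0.04,-0.01,-0.02]],[[0.45,0.07,0.12],[0.04,0,-0.01]]]
[[[0.45,0.08,0.11],[0.04,-0.01,-0.02]],[[0.45,0.09,0.11],[0.04,0,-0.02]],[[0.45,0.09,0.12],[0.04,0,-0.02]],[[0.46,0.11,0.1],[0.04,-0.01,-0.02]],[[0.45,0.11,0.11],[0.04,0,-0.02]]]
[[[0,0.01,0.26],[0,0,0]],[[0,0.01,0.27],[0,0,0]],[[0,0.01,0.26],[0,0,0]],[[0,0.01,0.27],[0,0,0]],[[0,0.01,0.26],[0,0,0]],[[0,0.01,0.26],[0,0,0]],[[0,0.01,0.27],[0,0,0]],[[0,0.01,0.26],[0,0,0]],[[0,0.01,0.26],[0,0,0]]]
[[[0,0,0.06],[0,0,0]],[[0,0,0.07],[0,0,0]]]
[[[0,0.11,0],[0,0,0]],[[0,0.12,-0.01],[0,0,0]],[[0,0.11,0],[0,0,0]],[[0,0.12,-0.01],[0,0,0]],[[0,0.11,0],[0,0,0]],[[0,0.12,-0.01],[0,0,0]],[[0,0.11,0],[0,0,0]],[[0,0.12,0],[0,0,0]],[[0,0.11,-0.01],[0,0,0]],[[-0.01,0.12,0],[0,0,0]],[[0,0.11,-0.01],[0,0,0]],[[0,0.12,0],[0,0,0]]]
[[[0,0.11,-0.01],[0,0,0]],[[0,0.12,0],[0,0,0]],[[0,0.11,-0.01],[0,0,0]]]
```

View pics/w8.png

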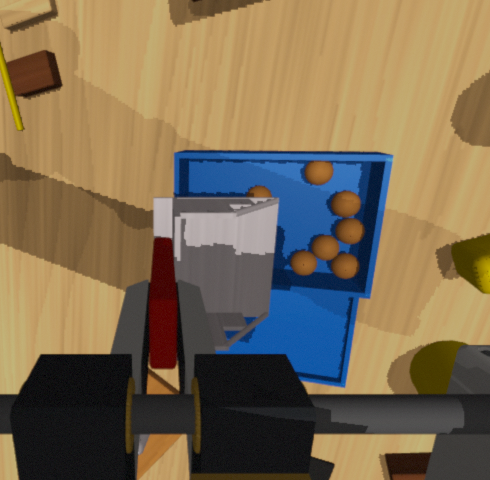

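The scoop is empty and the deep half holds seven balls (260–348, 172–265). Back to the bin.

>>> step_arm([
  [[0.32,0.1,-0.13],[-0.03,0,-0.02]],
  [[0.32,0.1,-0.12],[-0.03,-0.01,-0.02]],
  [[0.32,0.11,-0.12],[-0.03,0,-0.01]],
  [[0.32,0.11,-0.12],[-0.03,-0.01,-0.02]],
  [[0.31,0.11,-0.13],[-0.03,0,-0.02]],
  [[0.32,0.13,-0.11],[-0.03,-0.01,-0.02]],
  [[0.31,0.12,-0.12],[-0.03,0,-0.02]],
  [[0.31,0.14,-0.12],[-0.03,0,-0.02]],
  [[0.31,0.13,-0.11],[-0.03,-0.01,-0.01]],
  [[0.45,0.06,0.12],[0.04,0,-0.02]],
  [[0.46,0.07,0.12],[0.04,-0.01,-0.02]],
  [[0.45,0.07,0.12],[0.04,0,-0.01]],
])

```text
t: 24.25
eef_pos: [0.5454, 0.1951, 0.2377]
tool_rot: [-1.904, -2.326, 0.24]
force: [0.6, 0.7, -2.0]
gripper_width: 0.129
grip_force: 30.0
```

>>> step_arm([
  [[0.45,0.08,0.11],[0.04,-0.01,-0.02]],
  [[0.45,0.09,0.11],[0.04,0,-0.02]],
  [[0.45,0.09,0.12],[0.04,0,-0.02]],
  [[0.46,0.11,0.1],[0.04,-0.01,-0.02]],
  [[0.45,0.11,0.11],[0.04,0,-0.02]],
  [[0,0,0],[0,0,0]],
  [[0,0,0],[0,0,0]],
])

```text
t: 24.83
eef_pos: [0.5388, 0.2854, 0.2102]
tool_rot: [-1.8, -2.318, 0.357]
force: [0.8, -1.3, -1.2]
gripper_width: 0.127
grip_force: 30.0
```

Run:
```python
from p import *
show(LIP);p,q=cur(); print(ub(p+q.apply(LIP-TCP)))
s=plan([(lb(10,8),BY,-17,10)],LIP)
s=plan([(lb(10,-.3),BY,-17,3)],LIP,s)
```

```text
t 24.83 ref [0.5895 0.2982 0.1298] yaw,pitch,roll [ 14.3 -17.4  -0.1] F [ 0.8 -1.3 -1.2] w 0.127 30.0
[10.7 95.9  1.3]
[[[0,0.01,0.22],[0,0,0]],[[0,0,0.22],[0,0,0]],[[-0.01,0.01,0.22],[0,0,0]],[[0,0.01,0.22],[-0.01,0,0]],[[0,0,0.22],[0,0,0]],[[0,0.01,0.23],[0,0,0]],[[-0.01,0,0.22],[0,0,0]],[[0,0.01,0.22],[0,0,0]],[[0,0,0.22],[0,0,0]],[[0,0.01,0.22],[-0.01,0.01,0.01]]]
[[[0,0,0.07],[0,0,0]],[[0,0,0.07],[0,0,0]],[[0,0,0.07],[0,0,0]]]
```

>>> step_arm([
  [[0,0.01,0.22],[0,0,0]],
  [[0,0,0.22],[0,0,0]],
  [[-0.01,0.01,0.22],[0,0,0]],
  [[0,0.01,0.22],[-0.01,0,0]],
  [[0,0,0.22],[0,0,0]],
  [[-0.01,0.01,0.23],[0,0,0]],
  [[-0.01,0,0.22],[0,0,0]],
  [[0,0.01,0.22],[0,0,0]],
  [[0,0,0.22],[0,0,0]],
  [[0,0.01,0.22],[-0.01,0.01,0.01]],
  [[0,0,0],[0,0,0]],
])

```text
t: 25.75
eef_pos: [0.5156, 0.2763, 0.125]
tool_rot: [-1.813, -2.314, 0.34]
force: [0.7, -0.0, -1.5]
gripper_width: 0.125
grip_force: 30.0
```

>>> step_arm([
  [[0,0,0.07],[0,0,0]],
  [[0,0,0.07],[0,0,0]],
  [[0,0,0.06],[0,0,0]],
  [[0,0,0],[0,0,0]],
])

```text
t: 26.08
eef_pos: [0.5143, 0.2763, 0.1188]
tool_rot: [-1.813, -2.316, 0.338]
force: [-0.7, 0.3, -2.2]
gripper_width: 0.129
grip_force: 30.0
```

Run:
```python
from p import *
show(LIP);p,q=cur(); print(ub(p+q.apply(LIP-TCP)))
s=plan([(lb(79,0),BY,-17,15)],LIP)
s=plan([(lb(86,4),BY,-15+2,2),(lb(92,10),BY,-15+7,2),(lb(102,20),BY,-15+14,3),(lb(117,35),BY,10,4)],LIP,s)
s=plan([(lb(117,60),BY,20,5),(lb(115,80),BY,25,4)],LIP,s)
s=plan([(lb(85,86),BY,25,7)],LIP,s)
```

```text
t 26.08 ref [0.566  0.2893 0.0391] yaw,pitch,roll [ 13.9 -16.7   0.2] F [-0.7  0.3 -2.2] w 0.129 30.0
[10.1  1.8 -1.7]
[[[0,0.12,0],[0,0,0]],[[0.01,0.11,0],[0,0,0]],[[0,0.12,0],[0,0,0]],[[0,0.11,0],[0,0,0]],[[0.01,0.12,-0.01],[0,0,0]],[[0,0.11,0],[0,0,0]],[[0,0.12,0],[0,0,0]],[[0.01,0.11,0],[0.01,0,0]],[[0,0.12,0],[0,0,0]],[[0,0.11,0],[0,-0.01,-0.01]],[[0,0.12,0],[0,0,0]],[[0.01,0.11,0],[0,0,0]]]
[[[0,0.12,-0.01],[0,0,0]],[[0,0.11,0],[0,0,0]],[[0,0.12,0],[0,0,0]]]
[[[0,0.03,0.01],[-0.07,0,0]],[[0,0.04,0.02],[-0.07,0,0]],[[0,0.01,0.01],[-0.09,0,0]],[[0,0.02,0.01],[-0.08,0,0]],[[0,0.03,0],[-0.08,0,0]],[[0,0.04,0.01],[-0.09,0,0]],[[0,0.03,0.01],[-0.08,0,0]],[[0,0.04,0.02],[-0.1,0,0]],[[0,0.05,0.03],[-0.09,0,0]],[[0,0.05,0.04],[-0.1,0,0]],[[0,0.05,0.04],[-0.09,0,0]]]
[[[0,0,-0.05],[-0.07,0,0]],[[0,0.01,-0.04],[-0.07,0,0]],[[0,0,-0.05],[-0.07,0,0]],[[0,0.02,-0.04],[-0.07,0,0]],[[0,0.01,-0.04],[-0.07,0,0]],[[0,0.03,-0.07],[-0.04,0,0]],[[0,0.03,-0.07],[-0.05,0,0]],[[0,0.03,-0.06],[-0.04,0,0]],[[0,0.04,-0.07],[-0.05,0,0]]]
[[[0,-0.07,-0.09],[0,0,0]],[[0,-0.07,-0.08],[0,0,0]],[[0,-0.06,-0.09],[0,0,0]],[[0,-0.07,-0.08],[0,0,0]],[[0,-0.07,-0.09],[0,0,0]],[[0,-0.07,-0.08],[0,0,0]],[[0,-0.07,-0.09],[0,0,0]]]
```

>>> step_arm([
  [[0.01,0.12,0.03],[0,0,0]],
  [[0.01,0.11,0.01],[0,0,0]],
  [[0,0.12,0],[0,0,0]],
  [[0,0.11,0],[0,0,0]],
  [[0.01,0.12,-0.01],[0,0,0]],
  [[0,0.11,0],[0,0,0]],
  [[0,0.12,0],[0,0,0]],
  [[0.01,0.11,0],[0.01,0,0]],
  [[0,0.12,0],[0,0,0]],
  [[0,0.11,0],[0,-0.01,-0.01]],
  [[0,0.12,-0.01],[0,0,0]],
  [[0.01,0.11,0],[0,0,0]],
])

```text
t: 27.08
eef_pos: [0.5657, 0.2909, 0.1033]
tool_rot: [-1.805, -2.32, 0.347]
force: [-5.4, -2.2, 18.1]
gripper_width: 0.128
grip_force: 30.0
```

>>> step_arm([
  [[0,0.12,-0.01],[0,0,0]],
  [[0,0.11,0],[0,0,0]],
  [[0,0.12,0],[0,0,0]],
])

```text
t: 27.33
eef_pos: [0.5787, 0.2942, 0.0997]
tool_rot: [-1.805, -2.32, 0.347]
force: [-5.8, -2.6, 17.7]
gripper_width: 0.127
grip_force: 30.0
```

Run:
```python
from p import *
show(LIP);p,q=cur(); print(ub(p+q.apply(LIP-TCP)))
s=plan([(lb(86,4),BY,-15+2,2),(lb(92,10),BY,-15+7,2),(lb(102,20),BY,-15+14,3),(lb(117,35),BY,10,4)],LIP)
s=plan([(lb(117,60),BY,20,5),(lb(115,80),BY,25,4)],LIP,s)
```

```text
t 27.33 ref [0.63   0.3072 0.0197] yaw,pitch,roll [ 14.2 -17.   -0. ] F [-5.8 -2.6 17.7] w 0.127 30.0
[79.3  0.3  0. ]
[[[0,0.03,0.02],[-0.07,0,0]],[[0,0.03,0.01],[-0.07,0,0]],[[0,0.01,0.01],[-0.09,0,0]],[[0,0.02,0.02],[-0.08,0,0]],[[0,0.03,0],[-0.08,0,0]],[[0,0.04,0.01],[-0.09,0,0]],[[0,0.04,0.01],[-0.08,0,0]],[[0,0.04,0.02],[-0.1,0,0]],[[0,0.05,0.03],[-0.09,0,0]],[[0,0.04,0.03],[-0.1,0,0]],[[0,0.05,0.04],[-0.09,0,0]]]
[[[0,0,-0.05],[-0.07,0,0]],[[0,0.01,-0.04],[-0.07,0,0]],[[0,0.01,-0.05],[-0.07,0,0]],[[0,0.01,-0.04],[-0.07,0,0]],[[0,0.01,-0.03],[-0.07,0,0]],[[0,0.03,-0.07],[-0.04,0,0]],[[0,0.03,-0.07],[-0.05,0,0]],[[0,0.04,-0.07],[-0.04,0,0]],[[0,0.03,-0.06],[-0.05,0,0]]]
```

>>> step_arm([
  [[0,0.03,-0.01],[-0.07,0,0]],
  [[0,0.03,0.01],[-0.07,0,0]],
  [[0,0.01,0.01],[-0.09,0,0]],
  [[0,0.02,0.02],[-0.08,0,0]],
  [[0,0.03,0],[-0.08,0,0]],
  [[0,0.04,0.01],[-0.09,0,0]],
  [[0,0.04,0.01],[-0.08,0,0]],
])

```text
t: 27.92
eef_pos: [0.5858, 0.2961, 0.0952]
tool_rot: [-1.924, -2.473, 0.019]
force: [0.3, 0.4, -2.5]
gripper_width: 0.125
grip_force: 30.0
```

>>> step_arm([
  [[0,0.04,0.01],[-0.1,0,0]],
  [[0,0.05,0.03],[-0.09,0,0]],
  [[0,0.04,0.03],[-0.1,0,0]],
  [[0,0.04,0.03],[-0.09,0,0]],
])

```text
t: 28.25
eef_pos: [0.5926, 0.2978, 0.0916]
tool_rot: [1.858, 2.388, 0.21]
force: [0.4, 0.4, -2.4]
gripper_width: 0.123
grip_force: 30.0
```

Run:
```python
from p import *
show(LIP);p,q=cur(); print(ub(p+q.apply(LIP-TCP)),ub(p+q.apply(np.array([-.047,0,0])-TCP)))
s=plan([(lb(117,60),BY,20,5),(lb(115,80),BY,25,4)],LIP)
img,d,W=cloud("wrist"); cv2.imwrite("pics/w9.png",img[100:400,250:])
```

```text
t 28.25 ref [0.6736 0.3183 0.0445] yaw,pitch,roll [14.2 10.1 -0.1] F [ 0.4  0.4 -2.4] w 0.123 30.0
[116.3  35.8   0.2] [43.8  1.9  0.1]
[[[0,0,-0.04],[-0.07,0,0]],[[0,0.01,-0.04],[-0.07,0,0]],[[0,0.01,-0.04],[-0.07,0,0]],[[0,0.01,-0.04],[-0.07,0,0]],[[0,0.02,-0.03],[-0.07,0,0]],[[0,0.03,-0.07],[-0.04,0,0]],[[0,0.03,-0.07],[-0.05,0,0]],[[0,0.03,-0.06],[-0.04,0,0]],[[0,0.04,-0.07],[-0.04,0,0]]]
```

View pics/w9.png

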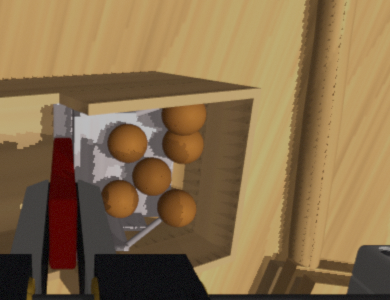

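All six balls show over the scoop, three of them near the lip at x≈180. I'll rise along the wall while tilting back.

>>> step_arm([
  [[0,0,-0.04],[-0.07,0,0]],
  [[0,0.01,-0.04],[-0.07,0,0]],
  [[0,0.01,-0.04],[-0.07,0,0]],
  [[0,0.01,-0.04],[-0.07,0,0]],
  [[0,0.02,-0.03],[-0.07,0,0]],
  [[0,0.03,-0.07],[-0.04,0,0]],
  [[0,0.03,-0.07],[-0.05,0,0]],
  [[0,0.03,-0.06],[-0.04,0,0]],
  [[0,0.04,-0.07],[-0.04,0,0]],
])

```text
t: 29.05
eef_pos: [0.5934, 0.2981, 0.1116]
tool_rot: [1.74, 2.237, 0.491]
force: [0.5, 0.0, -1.6]
gripper_width: 0.122
grip_force: 30.0
```

>>> step_arm([
  [[0,-0.07,-0.09],[0,0,0]],
  [[0,-0.07,-0.08],[0,0,0]],
  [[0,-0.06,-0.09],[0,0,0]],
  [[0,-0.07,-0.08],[0,0,0]],
  [[0,-0.07,-0.09],[0,0,0]],
  [[0,-0.07,-0.08],[0,0,0]],
  [[0,-0.07,-0.09],[0,0,0]],
])

```text
t: 29.63
eef_pos: [0.5662, 0.2912, 0.1255]
tool_rot: [1.74, 2.237, 0.492]
force: [0.0, -0.3, -2.8]
gripper_width: 0.128
grip_force: 30.0
```

>>> step_arm([
  [[0,0.1,-0.2],[0,0,0]],
  [[0,0.1,-0.2],[0,0,0]],
  [[0,0.11,-0.2],[0,0,0]],
  [[0,0.1,-0.2],[0,0,0]],
  [[0,0.1,-0.19],[0,0,0]],
  [[0,0.1,-0.2],[0,0,0]],
  [[0,0.11,-0.2],[0,0,0]],
  [[0,0.1,-0.2],[0,0,0]],
  [[0,0,0],[0,0,0]],
])

```text
t: 30.38
eef_pos: [0.5699, 0.2925, 0.1982]
tool_rot: [1.74, 2.236, 0.494]
force: [0.1, 0.2, -1.0]
gripper_width: 0.126
grip_force: 30.0
```

Run:
```python
from p import *
show(LIP);p,q=cur(); print(ub(p+q.apply(LIP-TCP)))
s=plan([(tr(60,180,210),10,24,9),(tr(0,60,170),TY,22,10)],LIP)
img,d,W=cloud("wrist"); cv2.imwrite("pics/w10.png",img[100:400,200:])
```

```text
t 30.38 ref [0.6599 0.3153 0.1741] yaw,pitch,roll [14.2 24.9  0. ] F [ 0.1  0.2 -1. ] w 0.126 30.0
[ 69.2 157.3   0.6]
[[[-0.39,-0.17,-0.19],[0,-0.01,0.01]],[[-0.4,-0.17,-0.2],[0.01,0,0.02]],[[-0.4,-0.16,-0.19],[0,-0.01,0.01]],[[-0.4,-0.17,-0.18],[0,-0.01,0.02]],[[-0.4,-0.15,-0.19],[0.01,0,0.01]],[[-0.41,-0.16,-0.19],[0,-0.01,0.02]],[[-0.4,-0.15,-0.18],[0,-0.01,0.01]],[[-0.41,-0.16,-0.18],[0.01,0,0.02]],[[-0.41,-0.14,-0.18],[0,-0.01,0.01]],[[-0.27,-0.19,0.01],[0.01,-0.01,0.02]],[[-0.27,-0.2,0.02],[0,0,0.01]],[[-0.27,-0.19,0.02],[0.01,-0.01,0.02]]]
[[[-0.27,-0.18,0.01],[0.01,-0.01,0.01]],[[-0.28,-0.19,0.03],[0.01,0,0.02]],[[-0.27,-0.18,0.02],[0,-0.01,0.01]],[[-0.28,-0.18,0.02],[0.01,0,0.02]],[[-0.28,-0.18,0.02],[0.01,-0.01,0.01]],[[-0.27,-0.18,0.03],[0,-0.01,0.02]],[[-0.28,-0.17,0.03],[0.01,0,0.01]]]
```

View pics/w10.png

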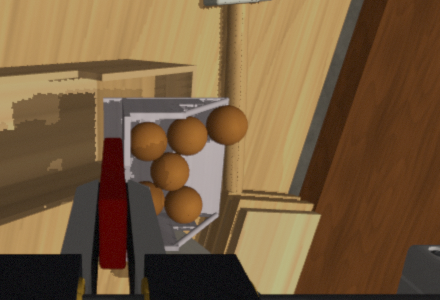

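All six are lifted, but one ball at (227,125) sits at the lip's edge. I'll tilt further and jiggle here, over the bin, to settle it.

>>> step_arm([
  [[0,-0.15,0.1],[-0.1,0,0]],
  [[0,-0.15,0.1],[-0.1,0,0]],
  [[0.15,-0.1,0],[-0.1,0,0]],
  [[-0.3,0,0],[0,0,0]],
  [[0.3,0,0],[0,0,0]],
  [[-0.3,0,0],[0,0,0]],
  [[0.3,0,0],[0,0,0]],
  [[-0.3,0,0],[0,0,0]],
  [[0.15,0,0],[0,0,0]],
  [[0,0,0],[0,0,0]],
  [[0,0,0],[0,0,0]],
  [[0,0,0],[0,0,0]],
])

```text
t: 31.43
eef_pos: [0.5592, 0.2895, 0.1823]
tool_rot: [1.664, 2.14, 0.642]
force: [-0.7, -0.2, -2.1]
gripper_width: 0.125
grip_force: 30.0
```

```bash
cat > sb.py <<'E'
from p import *
show(LIP);p,q=cur()
img,d,W=cloud("wrist"); cv2.imwrite("pics/w11.png",img[100:400,200:])
for x in viewer.search_frame("wrist","ball1"): print((q.inv().apply(np.array(x["location"])-p)+TCP).round(3),round(x["p"],2))
E
python3 sb.py
```

```text
t 31.43 ref [0.6517 0.3129 0.1721] yaw,pitch,roll [14.3 33.4 -0.1] F [-0.7 -0.2 -2.1] w 0.125 30.0
[-0.018 -0.008  0.018] 0.91
[ 0.018 -0.008  0.024] 0.9
[ 0.005 -0.023  0.028] 0.78
[0.005 0.023 0.026] 0.7
[-0.023  0.023  0.022] 0.61
[-0.005  0.004  0.022] 0.59
[-0.186 -0.227 -0.035] 0.5
```

Run:
```python
from p import *
s=plan([(tr(40,180,210),10,30,10),(tr(-10,60,170),TY,28,12)],LIP)
print()
s=plan([(tr(-10,60,100),TY,10,8),(tr(-10,60,68),TY,0,4)],LIP,s)
s=plan([(tr(-10,60,64),TY,-16,12)],LIP,s)
s=plan([(tr(-10,60,64),TY,-36,12)],LIP,s)
```

```text
[[[-0.35,-0.14,-0.22],[0.01,-0.01,0.01]],[[-0.35,-0.14,-0.22],[0.01,-0.01,0.02]],[[-0.35,-0.14,-0.22],[0.02,0,0.01]],[[-0.35,-0.13,-0.22],[0.01,-0.01,0.01]],[[-0.35,-0.14,-0.21],[0.01,-0.01,0.01]],[[-0.36,-0.14,-0.21],[0.01,-0.01,0.02]],[[-0.35,-0.13,-0.21],[0.01,0,0.01]],[[-0.36,-0.13,-0.21],[0.02,-0.01,0.01]],[[-0.36,-0.13,-0.2],[0.01,-0.01,0.01]],[[-0.36,-0.13,-0.2],[0.01,-0.01,0.02]],[[-0.23,-0.14,0.01],[0.01,-0.01,0.01]],[[-0.22,-0.15,0],[0,0,0.01]]]
[[[-0.23,-0.14,0.01],[0.01,-0.01,0.01]],[[-0.23,-0.14,0.01],[0,0,0.02]],[[-0.23,-0.14,0.01],[0.01,-0.01,0.01]],[[-0.23,-0.13,0.01],[0,-0.01,0.01]],[[-0.23,-0.14,0.01],[0.01,0,0.01]],[[-0.23,-0.13,0.01],[0.01,-0.01,0.01]],[[-0.23,-0.14,0.02],[0,-0.01,0.01]],[[-0.23,-0.13,0.01],[0.01,0,0.01]],[[-0.23,-0.13,0.02],[0,-0.01,0.02]],[[-0.24,-0.13,0.02],[0.01,0,0.01]]]

[[[0,-0.04,0.12],[0.08,0,0]],[[0,-0.03,0.13],[0.08,0,0]],[[0,-0.03,0.13],[0.08,0,0]],[[0,-0.02,0.13],[0.07,0,0]],[[0,-0.01,0.13],[0.08,0,0]],[[0,0,0.14],[0.08,0,0]],[[0,0.01,0.14],[0.08,0,0]],[[0,0.01,0.14],[0.08,0,0]],[[0,0.03,0.12],[0.09,0,0]],[[0,0.05,0.12],[0.08,0,0]],[[0,0.05,0.12],[0.09,0,0]],[[0,0.06,0.12],[0.09,0,0]]]
[[[0,0.04,-0.03],[0.05,0,0]],[[0,0.03,-0.04],[0.04,0,0]],[[0,0.04,-0.03],[0.05,0,0]],[[0,0.04,-0.04],[0.05,0,0]],[[0,0.03,-0.03],[0.04,0,0]],[[0,0.04,-0.04],[0.05,0,0]],[[0,0.04,-0.03],[0.04,0,0]],[[0,0.03,-0.03],[0.05,0,0]],[[0,0.04,-0.04],[0.05,0,0]],[[0,0.04,-0.03],[0.04,0,0]],[[0,0.04,-0.04],[0.05,0,0]],[[0,0.03,-0.03],[0.05,-0.01,0]]]
[[[0,0.05,-0.05],[0.06,0,0]],[[0,0.04,-0.06],[0.06,0,0]],[[0,0.05,-0.05],[0.05,0,0]],[[0,0.04,-0.05],[0.06,0,0]],[[0,0.05,-0.06],[0.06,0,0]],[[0,0.04,-0.05],[0.06,0,0]],[[0,0.05,-0.05],[0.05,0,0]],[[0,0.04,-0.06],[0.06,0,0]],[[0,0.05,-0.05],[0.06,0,0]],[[0,0.04,-0.06],[0.06,0,0]],[[0,0.05,-0.05],[0.06,0,0]],[[0,0.04,-0.05],[0.05,0,0]]]
```

>>> step_arm([
  [[-0.1,-0.05,-0.1],[0,0,0]],
  [[-0.25,-0.09,-0.14],[0.01,-0.01,0.01]],
  [[-0.35,-0.14,-0.22],[0.01,-0.01,0.02]],
  [[-0.35,-0.14,-0.22],[0.02,0,0.01]],
  [[-0.35,-0.13,-0.22],[0.01,-0.01,0.01]],
  [[-0.35,-0.14,-0.21],[0.01,-0.01,0.01]],
  [[-0.36,-0.14,-0.21],[0.01,-0.01,0.02]],
  [[-0.35,-0.13,-0.21],[0.01,0,0.01]],
  [[-0.36,-0.13,-0.21],[0.02,-0.01,0.01]],
  [[-0.36,-0.13,-0.2],[0.01,-0.01,0.01]],
  [[-0.36,-0.13,-0.2],[0.01,-0.01,0.02]],
  [[-0.23,-0.14,0.01],[0.01,-0.01,0.01]],
])

```text
t: 32.53
eef_pos: [0.4995, 0.1679, 0.2024]
tool_rot: [1.773, 2.155, 0.531]
force: [-0.4, 0.3, -2.6]
gripper_width: 0.124
grip_force: 30.0
```

>>> step_arm([
  [[-0.22,-0.15,0],[0,0,0.01]],
  [[-0.23,-0.14,0.01],[0.01,-0.01,0.01]],
  [[-0.23,-0.14,0.01],[0,0,0.02]],
  [[-0.23,-0.14,0.01],[0.01,-0.01,0.01]],
  [[-0.23,-0.13,0.01],[0,-0.01,0.01]],
  [[-0.23,-0.14,0.01],[0.01,0,0.01]],
  [[-0.23,-0.13,0.01],[0.01,-0.01,0.01]],
  [[-0.23,-0.14,0.02],[0,-0.01,0.01]],
  [[-0.23,-0.13,0.01],[0.01,0,0.01]],
  [[-0.23,-0.13,0.02],[0,-0.01,0.02]],
  [[-0.15,-0.08,0.02],[0.01,0,0.01]],
  [[-0.09,-0.05,0],[0,0,0]],
])

```text
t: 33.53
eef_pos: [0.4655, 0.0599, 0.1697]
tool_rot: [1.86, 2.103, 0.483]
force: [0.0, 0.3, -1.5]
gripper_width: 0.128
grip_force: 30.0
```

```bash
python3 sb.py; python3 -c "
from p import *
print(tr(-10,60,170))"
```

```text
t 33.53 ref [0.5579 0.0715 0.1468] yaw,pitch,roll [ 7.  25.7  0.2] F [ 0.   0.3 -1.5] w 0.128 30.0
[ 0.007 -0.022  0.028] 0.93
[-0.018 -0.012  0.018] 0.88
[-0.022  0.016  0.023] 0.88
[ 0.019 -0.006  0.022] 0.86
[-0.002  0.025  0.025] 0.84
[-0.003  0.006  0.022] 0.67
[0.55539788 0.02379263 0.17      ]
```

Run:
```python
from p import *
s=plan([(tr(8,60,150),TY,22,6)],LIP)
print()
s=plan([(tr(8,60,100),TY,10,8),(tr(8,60,66),TY,0,4)],LIP,s)
s=plan([(tr(8,60,62),TY,-16,12)],LIP,s)
s=plan([(tr(8,60,62),TY,-36,12)],LIP,s)
```

```text
[[[-0.19,0.06,-0.01],[0.02,0,0.01]],[[-0.18,0.05,-0.02],[0.02,-0.01,0.01]],[[-0.19,0.06,-0.01],[0.02,0,0.01]],[[-0.18,0.06,-0.02],[0.03,-0.01,0]],[[-0.19,0.06,-0.01],[0.02,0,0.01]],[[-0.19,0.06,-0.02],[0.02,-0.01,0.01]]]

[[[0,-0.02,0.1],[0.05,0,0]],[[0,-0.01,0.1],[0.05,0,0]],[[0,-0.01,0.1],[0.06,0,0]],[[0,-0.01,0.1],[0.05,0,0]],[[0,0,0.1],[0.05,0,0]],[[0,0,0.1],[0.05,0,0]],[[0,0.01,0.11],[0.06,0,0]],[[0,0.01,0.1],[0.05,0,0]],[[0,0.03,0.13],[0.09,0,0]],[[0,0.04,0.13],[0.08,0,0]],[[0,0.05,0.14],[0.09,0,0]],[[0,0.06,0.13],[0.09,0,0]]]
[[[0,0.04,-0.03],[0.05,0,0]],[[0,0.03,-0.04],[0.04,0,0]],[[0,0.04,-0.03],[0.05,0,0]],[[0,0.03,-0.04],[0.05,0,0]],[[0,0.04,-0.03],[0.04,0,0]],[[0,0.04,-0.04],[0.05,0,0]],[[0,0.04,-0.03],[0.04,0,0]],[[0,0.03,-0.04],[0.05,0,0]],[[0,0.04,-0.03],[0.05,0,0]],[[0,0.04,-0.03],[0.04,0,0]],[[0,0.04,-0.04],[0.05,0,0]],[[0,0.03,-0.03],[0.05,0,0]]]
[[[0,0.05,-0.05],[0.06,0,0]],[[0,0.04,-0.06],[0.06,0,0]],[[0,0.05,-0.05],[0.05,0,0]],[[0,0.04,-0.05],[0.06,0,0]],[[0,0.05,-0.06],[0.06,0,0]],[[0,0.04,-0.05],[0.06,0,0]],[[0,0.05,-0.05],[0.06,0,0]],[[0,0.04,-0.06],[0.05,0,0]],[[0,0.05,-0.05],[0.06,0,0]],[[0,0.04,-0.06],[0.06,0,0]],[[0,0.05,-0.05],[0.06,0,0]],[[0,0.04,-0.05],[0.05,0,0]]]
```

>>> step_arm([
  [[-0.19,0.06,-0.01],[0.02,0,0.01]],
  [[-0.18,0.05,-0.02],[0.02,-0.01,0.01]],
  [[-0.19,0.06,-0.01],[0.02,0,0.01]],
  [[-0.18,0.06,-0.02],[0.03,-0.01,0]],
  [[-0.19,0.06,-0.01],[0.02,0,0.01]],
  [[-0.19,0.06,-0.02],[0.02,-0.01,0.01]],
  [[0,0,0],[0,0,0]],
])

```text
t: 34.22
eef_pos: [0.4831, 0.0168, 0.1795]
tool_rot: [1.921, 2.111, 0.41]
force: [-0.2, -0.1, -2.1]
gripper_width: 0.125
grip_force: 30.0
```

Run:
```python
from p import *
show(LIP); print(tr(8,60,150))
s=plan([(tr(8,60,100),TY,10,8),(tr(8,60,66),TY,0,4)],LIP)
```

```text
t 34.22 ref [0.5741 0.0254 0.1507] yaw,pitch,roll [ 5.4 22.  -0. ] F [-0.2 -0.1 -2.1] w 0.125 30.0
[0.573318   0.02548658 0.15      ]
[[[0,-0.02,0.1],[0.05,0,0]],[[0,-0.02,0.1],[0.05,0,0]],[[0,-0.01,0.1],[0.06,0,0]],[[0,-0.01,0.1],[0.05,0,0]],[[0,-0.01,0.1],[0.05,0,0]],[[0,0,0.11],[0.05,0,0]],[[0,0,0.11],[0.06,0,0]],[[0,0.01,0.1],[0.05,0,0]],[[0,0.03,0.13],[0.09,0,0]],[[0,0.04,0.13],[0.08,0,0]],[[0,0.05,0.14],[0.09,0,0]],[[0,0.06,0.13],[0.09,0,0]]]
```

>>> step_arm([
  [[0,-0.02,0.1],[0.05,0,0]],
  [[0,-0.02,0.1],[0.05,0,0]],
  [[0,-0.01,0.1],[0.06,0,0]],
  [[0,-0.01,0.1],[0.05,0,0]],
  [[0,-0.01,0.1],[0.05,0,0]],
  [[0,0,0.11],[0.05,0,0]],
  [[0,0,0.11],[0.06,0,0]],
  [[0,0.01,0.1],[0.05,0,0]],
  [[0,0.03,0.13],[0.09,0,0]],
  [[0,0.04,0.13],[0.08,0,0]],
  [[0,0.05,0.14],[0.09,0,0]],
  [[0,0.06,0.13],[0.09,0,0]],
])

```text
t: 35.22
eef_pos: [0.4487, 0.0179, 0.1701]
tool_rot: [2.093, 2.303, 0.045]
force: [0.3, 0.2, -2.0]
gripper_width: 0.126
grip_force: 30.0
```

>>> step_arm([
  [[0,0.04,-0.03],[0.05,0,0]],
  [[0,0.03,-0.04],[0.04,0,0]],
  [[0,0.04,-0.03],[0.05,0,0]],
  [[0,0.03,-0.04],[0.05,0,0]],
  [[0,0.04,-0.03],[0.04,0,0]],
  [[0,0.04,-0.04],[0.05,0,0]],
  [[0,0.04,-0.03],[0.04,0,0]],
  [[0,0.03,-0.04],[0.05,0,0]],
  [[0,0.04,-0.03],[0.05,0,0]],
  [[0,0.04,-0.03],[0.04,0,0]],
  [[0,0.04,-0.04],[0.05,0,0]],
  [[0,0.03,-0.03],[0.05,0,0]],
])

```text
t: 36.22
eef_pos: [0.4085, 0.0166, 0.2287]
tool_rot: [-2.031, -2.234, 0.205]
force: [0.1, 0.2, -1.3]
gripper_width: 0.126
grip_force: 30.0
```

>>> step_arm([
  [[0,0.05,-0.05],[0.06,0,0]],
  [[0,0.04,-0.06],[0.06,0,0]],
  [[0,0.05,-0.05],[0.05,0,0]],
  [[0,0.04,-0.05],[0.06,0,0]],
  [[0,0.05,-0.06],[0.06,0,0]],
  [[0,0.04,-0.05],[0.06,0,0]],
  [[0,0.05,-0.05],[0.06,0,0]],
  [[0,0.04,-0.06],[0.05,0,0]],
  [[0,0.05,-0.05],[0.06,0,0]],
  [[0,0.04,-0.06],[0.06,0,0]],
  [[0,0,0],[0,0,0]],
  [[0,0,0],[0,0,0]],
])

```text
t: 37.22
eef_pos: [0.3587, 0.0146, 0.2879]
tool_rot: [-1.923, -2.115, 0.421]
force: [0.2, 0.1, -1.5]
gripper_width: 0.128
grip_force: 30.0
```

>>> step_arm([
  [[0,-0.15,-0.13],[-0.03,0,0]],
  [[0,-0.16,-0.13],[-0.04,0,0]],
  [[0,-0.14,-0.13],[-0.03,0,0]],
  [[0,-0.15,-0.14],[-0.04,0,0]],
  [[0,-0.14,-0.14],[-0.03,0.01,0]],
  [[0,-0.14,-0.14],[-0.04,0,0]],
  [[0,-0.19,-0.04],[-0.13,0,0]],
  [[0,-0.18,-0.04],[-0.13,0,0]],
  [[0,-0.17,-0.05],[-0.13,0,0]],
  [[0,0,-0.1],[0,0,0]],
  [[0,0,-0.1],[0,0,0]],
  [[0,0,0],[0,0,0]],
])

```text
t: 38.22
eef_pos: [0.3208, 0.011, 0.3474]
tool_rot: [-2.063, -2.265, 0.131]
force: [0.7, -0.7, -2.2]
gripper_width: 0.123
grip_force: 30.0
```

```bash
cat > tb.py <<'E'
from p import *
show(LIP)
for c in("wrist","scene","top"):
    img,d,W=cloud(c); cv2.imwrite(f"pics/{c}12.png",img)
    P=[(np.array(x["location"]),x["p"]) for x in viewer.search_frame(c,"ball1")]
    L=[(R.from_euler("z",-TY,degrees=True).apply(x-TO)*1e3).round().astype(int).tolist()+[round(p,2)] for x,p in P]; print(c,len(L),L)
E
python3 tb.py
```

```text
t 38.22 ref [0.3872 0.0171 0.2784] yaw,pitch,roll [ 5.3 -6.5 -0.1] F [ 0.7 -0.7 -2.2] w 0.123 30.0
wrist 12 [[10, 79, 24, 0.92], [69, 53, 21, 0.9], [-18, 70, 23, 0.85], [70, 14, 27, 0.79], [61, 77, 26, 0.77], [-43, 103, 26, 0.73], [14, 51, 24, 0.7], [-69, 73, 26, 0.66], [37, 105, 28, 0.66], [8, 16, 26, 0.65], [51, 31, 24, 0.63], [32, 15, 23, 0.57]]
scene 7 [[-63, 17, 21, 0.67], [20, 79, 21, 0.67], [200, -76, 101, 0.62], [39, 16, 24, 0.6], [71, 81, 30, 0.51], [25, 50, 23, 0.43], [221, 187, 143, 0.22]]
top 6 [[73, 13, 26, 0.64], [41, 109, 22, 0.61], [14, 77, 26, 0.6], [63, 74, 27, 0.5], [36, 16, 29, 0.46], [69, 51, 26, 0.42]]
```

View pics/scene12.png

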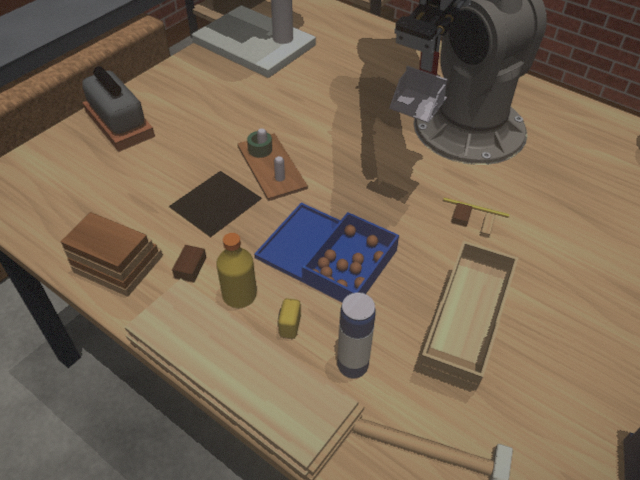

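The bin is empty and the balls lie in the deep half. Together the views give 13 distinct spots. The arm drifted back towards the base, though, so I'll check its joints.

Run:
```python
from p import *
s=env.state(); lim=np.array([[-2.85,2.85],[-.5,2.14],[-1.23,1.37],[.21,2.46],[-1.02,4.16],[.16,2.05],[-2.73,2.73]])
print(np.round(s["qpos"],3)); print(np.round(np.minimum(s["qpos"]-lim[:,0],lim[:,1]-s["qpos"]),2))
s=plan([((.46,-.01,.30),0,0,6)])
```

```text
[-1.281 -0.484  0.719  2.063  0.255  1.558 -0.557]
[1.57 0.02 0.65 0.4  1.27 0.49 2.17]
[[[-0.15,0.59,0.13],[-0.04,0,0.03]],[[-0.13,0.59,0.14],[-0.04,0.01,0.03]],[[-0.13,0.58,0.15],[-0.03,0,0.04]],[[-0.12,0.59,0.16],[-0.04,0,0.03]],[[-0.11,0.59,0.17],[-0.04,0,0.03]],[[-0.1,0.58,0.19],[-0.04,0.01,0.03]]]
```

>>> step_arm([
  [[-0.15,0.59,0.13],[-0.04,0,0.03]],
  [[-0.13,0.59,0.14],[-0.04,0.01,0.03]],
  [[-0.13,0.58,0.15],[-0.03,0,0.04]],
  [[-0.12,0.59,0.16],[-0.04,0,0.03]],
  [[-0.11,0.59,0.17],[-0.04,0,0.03]],
  [[-0.1,0.58,0.19],[-0.04,0.01,0.03]],
  [[0,0,0],[0,0,0]],
])

```text
t: 39.1
eef_pos: [0.462, -0.012, 0.2995]
tool_rot: [2.224, 2.216, 0.005]
force: [0.0, -0.2, -1.9]
gripper_width: 0.127
grip_force: 30.0
```

Run:
```python
from p import *
s=env.state(); show(); print(np.round(s["qpos"],3))
G=np.array([.604,-.3255,0]); o=G+R.from_euler("z",-3.7,degrees=True).apply([0,0,.004]); print("target origin",o)
s=plan([((.55,-.12,.20),-8,0,7),(o+[0,0,.11],-14,0,9)],ORG)
img,d,W=cloud("wrist"); P=[(np.array(x["location"]),x["p"]) for x in viewer.search_frame("wrist","ball1")]
print([(R.from_euler("z",-TY,degrees=True).apply(x-TO)*1e3).round().astype(int).tolist()+[round(p,2)] for x,p in P])
```

```text
t 39.1 ref [ 0.462  -0.012   0.2995] yaw,pitch,roll [-0.2  0.2  0. ] F [ 0.  -0.2 -1.9] w 0.127 30.0
[-1.46  -0.274  1.177  1.984  0.265  1.271 -0.38 ]
target origin [ 0.604  -0.3255  0.004 ]
[[[-0.36,0.17,0.14],[0,0,0.04]],[[-0.37,0.18,0.14],[0,0,0.04]],[[-0.35,0.18,0.13],[0,0,0.04]],[[-0.36,0.19,0.14],[0,0,0.04]],[[-0.35,0.2,0.14],[0.01,0,0.03]],[[-0.34,0.2,0.14],[0,0,0.04]],[[-0.35,0.22,0.13],[0,0,0.04]],[[-0.53,0.23,0.24],[0,0,0.02]],[[-0.53,0.23,0.24],[0,0,0.03]],[[-0.53,0.24,0.23],[0,0,0.02]],[[-0.52,0.25,0.24],[0,0,0.02]],[[-0.53,0.25,0.24],[0,0,0.03]]]
[[[-0.52,0.26,0.24],[0,0,0.02]],[[-0.51,0.26,0.24],[0,0,0.03]],[[-0.51,0.28,0.24],[0,0,0.02]],[[-0.51,0.27,0.23],[0,0,0.02]]]
[[68, 53, 23, 0.93], [10, 81, 24, 0.93], [15, 54, 25, 0.91], [-70, 74, 22, 0.83], [51, 28, 26, 0.78], [-42, 105, 27, 0.78], [65, 74, 25, 0.75], [38, 102, 26, 0.67], [72, 14, 30, 0.66], [-17, 74, 25, 0.64]]
```

>>> step_arm([
  [[-0.36,0.17,0.14],[0,0,0.04]],
  [[-0.37,0.18,0.14],[0,0,0.04]],
  [[-0.35,0.18,0.13],[0,0,0.04]],
  [[-0.36,0.19,0.14],[0,0,0.04]],
  [[-0.35,0.2,0.14],[0.01,0,0.03]],
  [[-0.34,0.2,0.14],[0,0,0.04]],
  [[-0.35,0.22,0.13],[0,0,0.04]],
  [[0,0,0],[0,0,0]],
])

```text
t: 39.87
eef_pos: [0.4922, -0.1066, 0.2707]
tool_rot: [2.357, 2.072, 0.01]
force: [-0.2, -0.6, -2.0]
gripper_width: 0.126
grip_force: 30.0
```

Run:
```python
from p import *
s=env.state(); show(ORG); print(np.round(s["qpos"],3))
G=np.array([.604,-.3255,.114])
s=plan([(G,-14,0,10)],ORG)
```

```text
t 39.87 ref [ 0.5333 -0.1117  0.21  ] yaw,pitch,roll [-7.4  0.4  0.2] F [-0.2 -0.6 -2. ] w 0.126 30.0
[-1.615 -0.496  1.374  1.952  0.503  1.32  -0.528]
[[[-0.5,0.24,0.24],[0,0,0.02]],[[-0.49,0.25,0.24],[0,0,0.03]],[[-0.49,0.26,0.24],[0,0,0.02]],[[-0.48,0.26,0.24],[0.01,0,0.02]],[[-0.49,0.27,0.24],[0,0,0.03]],[[-0.48,0.27,0.23],[0,0,0.02]],[[-0.48,0.28,0.24],[0,0,0.02]],[[-0.47,0.28,0.24],[0,0,0.02]],[[-0.47,0.29,0.24],[0,-0.01,0.03]],[[-0.47,0.3,0.24],[0,0,0.02]]]
```

Joints 2 and 3 are at their range ends. I'll extend outward above everything so the elbow unwinds.

>>> step_arm([
  [[0,0.3,-0.1],[0,0,0]],
  [[0,0.5,-0.1],[0,0,0]],
  [[0,0.6,-0.1],[0,0,0]],
  [[0,0.6,-0.1],[0,0,0]],
  [[0,0.6,-0.1],[0,0,0]],
  [[0,0.6,-0.1],[0,0,0]],
  [[0,0.6,-0.1],[0,0,0]],
  [[0,0,0],[0,0,0]],
])

```text
t: 40.53
eef_pos: [0.5583, -0.1059, 0.3467]
tool_rot: [2.301, 2.028, 0.093]
force: [-0.5, 0.8, -1.9]
gripper_width: 0.129
grip_force: 30.0
```

```bash
cat >> p.py <<'E'
def sq():
    s=env.state(); show(); print("q",np.round(s["qpos"],3))
E
python3 -c "
from p import *
sq()"
```

```text
t 40.53 ref [ 0.5583 -0.1059  0.3467] yaw,pitch,roll [-7.2  5.4 -0.2] F [-0.5  0.8 -1.9] w 0.129 30.0
q [-1.69  -0.495  1.372  1.78   0.537  1.399 -0.525]
```

>>> step_arm([
  [[0.4,0,0],[0.02,0,0]],
  [[0.7,0,0],[0.04,0,0]],
  [[0.7,0,0],[0.04,0,-0.05]],
  [[0.7,0,0],[0.04,0,-0.05]],
  [[0.7,0,0],[0.04,0,-0.05]],
  [[0.7,0,0],[0,0,-0.05]],
  [[0.7,0,0],[0,0,-0.05]],
  [[0.7,0,0],[0,0,-0.05]],
  [[0.7,0,0],[0,0,-0.05]],
  [[0.7,0,0],[0,0,0]],
  [[0,0,0],[0,0,0]],
])

```text
t: 41.45
eef_pos: [0.5269, 0.163, 0.3584]
tool_rot: [2.138, 2.259, 0.041]
force: [0.3, 0.7, -1.0]
gripper_width: 0.129
grip_force: 30.0
```

```bash
python3 -c "
from p import *
sq()"
```

```text
t 41.45 ref [0.5269 0.163  0.3584] yaw,pitch,roll [ 3.2  2.3 -0.3] F [ 0.3  0.7 -1. ] w 0.129 30.0
q [-2.196 -0.494  1.37   1.751  0.518  1.482 -0.835]
```

>>> step_arm([
  [[0.6,-0.3,0],[0,0,0]],
  [[0.7,-0.4,0],[0,0,0]],
  [[0.7,-0.4,0],[0,0,0]],
  [[0.7,-0.4,0],[0,0,0]],
  [[0,0,0],[0,0,0]],
])

```text
t: 41.87
eef_pos: [0.4598, 0.2676, 0.3551]
tool_rot: [2.137, 2.259, 0.04]
force: [-0.2, 0.6, -1.6]
gripper_width: 0.127
grip_force: 30.0
```

```bash
python3 -c "
from p import *
sq()"
```

```text
t 41.87 ref [0.4598 0.2676 0.3551] yaw,pitch,roll [ 3.2  2.3 -0.3] F [-0.2  0.6 -1.6] w 0.127 30.0
q [-2.345 -0.418  1.353  1.791  0.448  1.44  -1.01 ]
```

Moving left freed the joints. I'll fit a simple kinematic model from the readings I have, so I can find a way to unwind deliberately.

```bash
cat > k.py <<'E'
from p import *
from scipy.optimize import least_squares
S=[([-1.349,.426,.074,1.606,-.034,1.111,-.067],[.2451,.6285,.2048],[-.5806,-3.0873,.002]),
([-1.281,-.484,.719,2.063,.255,1.558,-.557],[.3208,.011,.3474],[-2.063,-2.265,.131]),
([-1.46,-.274,1.177,1.984,.265,1.271,-.38],[.462,-.012,.2995],[2.224,2.216,.005]),
([-1.615,-.496,1.374,1.952,.503,1.32,-.528],[.4922,-.1066,.2707],[2.357,2.072,.01]),
([-1.69,-.495,1.372,1.78,.537,1.399,-.525],[.5583,-.1059,.3467],[2.301,2.028,.093]),
([-2.196,-.494,1.37,1.751,.518,1.482,-.835],[.5269,.163,.3584],[2.138,2.259,.041]),
([-2.345,-.418,1.353,1.791,.448,1.44,-1.01],[.4598,.2676,.3551],[2.137,2.259,.04])]
Z=lambda a:R.from_euler("z",a); Y=lambda a:R.from_euler("y",a)
SG=(-1,-1,-1,-1)
def fk(q,g,sg=SG):
    """g: d1,d3,d5,d7, x offsets a2,a4a,a6"""
    r=Z(sg[0]*q[0]); p=np.array([0,0,g[0]]); r=r*Y(q[1]); p=p+r.apply([g[4],0,0]); r=r*Z(sg[1]*q[2]); p=p+r.apply([g[5],0,g[1]])
    r=r*Y(q[3]); p=p+r.apply([g[6],0,0]); r=r*Z(sg[2]*q[4]); p=p+r.apply([0,0,g[2]]); r=r*Y(q[5]); p=p+r.apply([g[7],0,0]); r=r*Z(sg[3]*q[6]); p=p+r.apply([0,0,g[3]]); return p,r
import itertools
def fit():
    best=None
    for sg in itertools.product((1,-1),repeat=4):
        e=[fk(q,np.zeros(8),sg)[1] for q,_,_ in S]; m=[R.from_rotvec(x[2]) for x in S]
        D=[a.inv()*b for a,b in zip(e,m)]; sp=max((D[0].inv()*d).magnitude() for d in D)
        if best is None or sp<best[0]: best=(sp,sg,D[0])
    f=lambda g:np.concatenate([fk(q,g,best[1])[0]-np.array(p) for q,p,_ in S])
    r=least_squares(f,[.35,.4,.4,.3,0,0,0,0]); return best,r
if __name__=="__main__":
    b,r=fit(); print(b[0],b[1],b[2].as_rotvec().round(3)); print(r.x.round(4),np.abs(r.fun).max())
E
python3 k.py
```

```text
0.0031125118789803946 (-1, -1, -1, -1) [1.000e-03 1.000e-03 1.571e+00]
[ 0.0673  0.593   0.4999  0.1392 -0.0549  0.0531  0.0454  0.0006] 0.058233220273047254
```

```bash
cat > k2.py <<'E'
from k import *
# p = t0(z) + sum R_i t_i, linear in t_i; ridge
def frames(q):
    r=R.identity(); F=[]
    for i,a in enumerate(q):
        r=r*(Z(-a) if i%2==0 else Y(a)); F.append(r)
    return F
def rowsA(q):
    F=[f.as_matrix() for f in frames(q)]
    return np.hstack([[[0],[0],[1.]]]+[F[0][:,:2]]+F[1:6]+[F[6][:,:]])
def fitlin(S,lam):
    A=np.vstack([rowsA(q) for q,_,_ in S]); b=np.concatenate([p for _,p,_ in S])
    # prior
    n=A.shape[1]; x0=np.zeros(n); x0[0]=.33; names=["z0","1x","1y"]+[f"{i}{c}" for i in range(2,8) for c in "xyz"]
    for k,v in(("3z",.4),("5z",.4),("7z",.3)): x0[names.index(k)]=v
    x=x0+np.linalg.solve(A.T@A+lam*np.eye(n),A.T@(b-A@x0)); return x,names,np.abs(A@x-b).max()
if __name__=="__main__":
    for lam in(1e-2,1e-4,1e-6):
        x,n,e=fitlin(S,lam); print(lam,round(e*1e3,1),dict(zip(n,x.round(3).tolist())))
E
python3 k2.py
```

```text
0.01 2.2 {'z0': 0.299, '1x': 0.003, '1y': -0.012, '2x': -0.001, '2y': -0.012, '2z': 0.072, '3x': 0.01, '3y': -0.016, '3z': 0.472, '4x': -0.002, '4y': -0.016, '4z': 0.039, '5x': -0.001, '5y': -0.004, '5z': 0.439, '6x': -0.005, '6y': -0.004, '6z': 0.04, '7x': -0.0, '7y': 0.001, '7z': 0.34}
0.0001 0.3 {'z0': 0.283, '1x': 0.0, '1y': -0.015, '2x': 0.001, '2y': -0.015, '2z': 0.078, '3x': 0.001, '3y': -0.018, '3z': 0.478, '4x': -0.0, '4y': -0.018, '4z': 0.047, '5x': 0.001, '5y': 0.0, '5z': 0.447, '6x': 0.004, '6y': 0.0, '6z': 0.032, '7x': -0.001, '7y': 0.001, '7z': 0.332}
1e-06 0.3 {'z0': 0.282, '1x': -0.0, '1y': -0.015, '2x': 0.001, '2y': -0.015, '2z': 0.078, '3x': 0.0, '3y': -0.018, '3z': 0.478, '4x': -0.0, '4y': -0.018, '4z': 0.047, '5x': 0.001, '5y': 0.001, '5z': 0.447, '6x': 0.004, '6y': 0.001, '6z': 0.032, '7x': -0.001, '7y': 0.0, '7z': 0.332}
```

```bash
cat > sim.py <<'E'
from k2 import *
X,_,_=fitlin(S,1e-5); TW=Z(np.pi/2)  # tool = R7*TW
lo=np.array([-2.85,-.5,-1.23,.21,-1.02,.16,-2.73]);hi=np.array([2.85,2.14,1.37,2.46,4.16,2.05,2.73])
def FK(q): return rowsA(q)@X, frames(q)[-1]*TW
def J(q):
    p,r=FK(q); e=1e-5; C=[]
    for i in range(7):
        d=np.array(q,float); d[i]+=e; p2,r2=FK(d); C.append(np.r_[(p2-p)/e,(r2*r.inv()).as_rotvec()/e])
    return np.array(C).T
def track(q,pt,rt,it=30,lam=1e-3,bias=None,W=1.0):
    q=np.array(q,float)
    for _ in range(it):
        p,r=FK(q); e=np.r_[pt-p,(rt*r.inv()).as_rotvec()]
        if np.abs(e).max()<1e-5: break
        A=J(q); fr=np.ones(7,bool)
        for _ in range(3):
            B=A*fr; dq=B.T@np.linalg.solve(B@B.T+lam**2*np.eye(6),e)
            bad=((q+dq>hi)|(q+dq<lo))&fr
            if not bad.any(): break
            fr&=~bad
        q=np.clip(q+dq*fr,lo,hi)
    return q
def rows(q,rows_):
    """track from actual pose at q by rows"""
    p,r=FK(q); out=[q]
    for t,w in rows_:
        p=p+r.apply(np.array(t)*.04); r=r*R.from_rotvec(np.array(w)*.5); q=track(q,p,r); out.append(q)
    return np.array(out)
if __name__=="__main__":
    q=np.array(S[5][0]); o=rows(q,[[[.6,-.3,0],[0,0,0]]]+[[[.7,-.4,0],[0,0,0]]]*3); print("sim",(o[-1]-q).round(3)); print("act",(np.array(S[6][0])-q).round(3))
    # home -> first mat visit -> etc., coarse replay of positions
    q=np.array(S[0][0]); 
    for pos,yaw,pi,n in[((.50,.18,.26),25,0,13),((.581,-.308,.20),-14,0,15),((.581,-.308,.23),-14,0,3)]:
        p0,r0=FK(q); rt=R.from_matrix(Rs(yaw,pi).as_matrix()@M); dv=(r0.inv()*rt).as_rotvec()
        for k in range(1,n+1): q=track(q,p0+(np.array(pos)-p0)*k/n,r0*R.from_rotvec(dv*k/n))
        print("home->",pos,q.round(2))
E
python3 sim.py
```

```text
sim [-0.145  0.092 -0.003  0.037 -0.084 -0.051 -0.158]
act [-0.149  0.076 -0.017  0.04  -0.07  -0.042 -0.175]
home-> (0.5, 0.18, 0.26) [-0.86  0.14  0.45  1.88 -0.07  1.13  0.04]
home-> (0.581, -0.308, 0.2) [-0.13  0.49  0.73  1.68 -0.36  1.11  0.46]
home-> (0.581, -0.308, 0.23) [-0.15  0.46  0.75  1.65 -0.34  1.16  0.44]
```

```bash
cat > rs.py <<'E'
from sim import *
import multiprocessing as mp
q0=np.array(S[6][0]); G=(np.array([.565,-.316,.26]),-14.)
def go(q,pos,yaw,pi=0,chk=True,st=.03):
    p0,r0=FK(q); rt=R.from_matrix(Rs(yaw,pi).as_matrix()@M); dv=(r0.inv()*rt).as_rotvec()
    n=int(max(np.linalg.norm(pos-p0)/st,np.linalg.norm(dv)/.11,1))+1; m=9
    for k in range(1,n+1):
        pt,r=p0+(pos-p0)*k/n,r0*R.from_rotvec(dv*k/n); q=track(q,pt,r,it=3)
        p,rr=FK(q); 
        if k>4: m=min(m,(q-lo).min(),(hi-q).min())
        if k>4 and np.linalg.norm(p-pt)>.01: return q,-1
    return q,m
def cand(seed):
    g=np.random.default_rng(seed); W=[]; q=q0; m=9
    for _ in range(g.integers(1,4)):
        r=g.uniform(.45,.8);a=g.uniform(-.5,1.2); W.append((np.array([r*np.cos(a),r*np.sin(a),g.uniform(.32,.45)]).round(2),round(np.degrees(a)+g.uniform(-80,80))))
    for p,y in W+[G]:
        q,mm=go(q,p,y); m=min(m,mm)
        if m<0: return (9,W,q,m)
    return (abs(q[2]),W,q,m)
if __name__=="__main__":
    with mp.Pool() as P: res=P.map(cand,range(300),chunksize=4)
    res=[r for r in res if r[3]>.003]; res.sort(key=lambda r:r[0])
    for r in res[:6]: print(round(r[0],2),[(w[0].tolist(),w[1]) for w in r[1]],r[2].round(2),round(r[3],3))
E
nproc; export OMP_NUM_THREADS=1 OPENBLAS_NUM_THREADS=1; time timeout 400 python3 rs.py
```

```text
4
0.76 [([0.45, -0.14, 0.37], 36), ([0.28, 0.56, 0.35], 11), ([0.68, 0.28, 0.34], -36)] [-0.14  0.42  0.76  1.64 -0.3   1.21  0.44] 0.023
0.91 [([0.47, -0.07, 0.42], 43), ([0.44, -0.2, 0.35], -56), ([0.25, 0.6, 0.32], -3)] [-0.23  0.46  0.91  1.65 -0.38  1.22  0.51] 0.016
0.97 [([0.44, -0.13, 0.38], 58), ([0.5, 0.03, 0.34], -25)] [-0.27  0.49  0.97  1.65 -0.42  1.24  0.55] 0.009
1.11 [([0.45, -0.05, 0.33], 28), ([0.5, 0.26, 0.33], -6), ([0.39, 0.68, 0.37], 89)] [-0.34  0.55  1.11  1.65 -0.52  1.27  0.64] 0.022
1.13 [([0.44, -0.18, 0.33], 41), ([0.35, 0.46, 0.37], 72), ([0.56, 0.46, 0.39], 117)] [-0.34  0.56  1.13  1.65 -0.53  1.27  0.65] 0.019
real	0m12.933s
user	0m45.096s
sys	0m0.222s
```

Run:
```python
from p import *
plan([((.45,-.14,.37),36,0,16)])
```

```text
[[[-0.64,-0.05,-0.02],[0,0,-0.07]],[[-0.63,-0.07,-0.02],[0.01,0,-0.07]],[[-0.63,-0.1,-0.02],[0,0.01,-0.07]],[[-0.63,-0.11,-0.03],[0.01,0,-0.08]],[[-0.62,-0.14,-0.02],[0,0,-0.07]],[[-0.61,-0.17,-0.03],[0.01,0,-0.07]],[[-0.61,-0.18,-0.02],[0,0.01,-0.07]],[[-0.61,-0.21,-0.02],[0.01,0,-0.07]],[[-0.59,-0.22,-0.03],[0,0,-0.07]],[[-0.59,-0.25,-0.02],[0.01,0,-0.08]],[[-0.57,-0.27,-0.03],[0,0,-0.07]],[[-0.57,-0.29,-0.02],[0.01,0.01,-0.07]]]
[[[-0.56,-0.31,-0.03],[0,0,-0.07]],[[-0.54,-0.33,-0.02],[0.01,0,-0.07]],[[-0.54,-0.35,-0.02],[0,0,-0.07]],[[-0.52,-0.37,-0.03],[0.01,0,-0.08]]]
```

>>> step_arm([
  [[-0.64,-0.05,-0.02],[0,0,-0.07]],
  [[-0.63,-0.07,-0.02],[0.01,0,-0.07]],
  [[-0.63,-0.1,-0.02],[0,0.01,-0.07]],
  [[-0.63,-0.11,-0.03],[0.01,0,-0.08]],
  [[-0.62,-0.14,-0.02],[0,0,-0.07]],
  [[-0.61,-0.17,-0.03],[0.01,0,-0.07]],
  [[-0.61,-0.18,-0.02],[0,0.01,-0.07]],
  [[-0.61,-0.21,-0.02],[0.01,0,-0.07]],
  [[-0.59,-0.22,-0.03],[0,0,-0.07]],
  [[-0.59,-0.25,-0.02],[0.01,0,-0.08]],
  [[-0.57,-0.27,-0.03],[0,0,-0.07]],
  [[-0.57,-0.29,-0.02],[0.01,0.01,-0.07]],
])

```text
t: 42.87
eef_pos: [0.454, -0.0441, 0.3659]
tool_rot: [1.627, 2.682, 0.009]
force: [1.2, 0.1, -1.4]
gripper_width: 0.125
grip_force: 30.0
```

```bash
python3 -c "
from p import *
sq()"
```

```text
t 42.87 ref [ 0.454  -0.0441  0.3659] yaw,pitch,roll [27.5  0.4 -0.1] F [ 1.2  0.1 -1.4] w 0.125 30.0
q [-1.49  -0.483  1.054  1.889  0.418  1.504 -0.036]
```

```bash
export OMP_NUM_THREADS=1 OPENBLAS_NUM_THREADS=1; sed -i 's/^q0=.*; G=/q0=np.array(env.state()["qpos"]); G=/; s/range(300)/range(1200)/' rs.py; timeout 500 python3 rs.py
```

```text
0.77 [([0.45, -0.14, 0.37], 36), ([0.28, 0.56, 0.35], 11), ([0.68, 0.28, 0.34], -36)] [-0.15  0.42  0.77  1.64 -0.31  1.21  0.44] 0.114
0.79 [([0.4, 0.43, 0.41], -5), ([0.66, -0.28, 0.36], -98)] [-0.16  0.42  0.79  1.64 -0.32  1.21  0.46] 0.138
0.8 [([0.45, -0.23, 0.34], -44), ([0.31, 0.57, 0.34], -11), ([0.67, 0.22, 0.44], -13)] [-0.17  0.43  0.8   1.64 -0.32  1.21  0.46] 0.05
0.83 [([0.29, 0.36, 0.42], 67), ([0.54, -0.19, 0.38], -83)] [-0.19  0.44  0.83  1.64 -0.34  1.21  0.48] 0.033
0.84 [([0.47, 0.06, 0.45], -65), ([0.45, 0.36, 0.37], -7), ([0.55, -0.23, 0.36], -57)] [-0.19  0.44  0.84  1.64 -0.34  1.22  0.48] 0.185
0.84 [([0.48, -0.01, 0.32], -80), ([0.6, 0.41, 0.34], -16)] [-0.19  0.44  0.84  1.64 -0.35  1.22  0.48] 0.168
```

Run:
```python
from rs import *
q,m=go(q0,*G); print(q.round(2),m)
q,m=go(q0,np.array([.55,.2,.33]),0); print(q.round(2),m); q2,m=go(q,*G); print(q2.round(2),m)
# later: roll poses from G
for qq in(q,):
    for yaw in(-118,-28,62,-40,-70,-10): 
        a,m=go(q2,np.array([.45,-.33,.2]),yaw);b,m2=go(a,np.array([.409,-.349,.03]),yaw); c,m3=go(b,np.array([.409,-.349,.2]),yaw); d,m4=go(c,np.array([.577,-.095,.2]),TY); e,m5=go(d,np.array([.577,-.095,.03]),TY); print(yaw,b.round(2),e.round(2),np.round([m,m2,m3,m4,m5],2))
s=plan([((.55,.2,.33),0,0,12),(G[0],-14,0,21)])
```

```text
[-1.49 -0.48  1.33  1.85  0.47  1.42 -0.11] -1
[-1.81 -0.26  1.32  1.84  0.26  1.37 -0.33] -1
[-1.65 -0.49  1.35  1.86  0.49  1.41 -0.41] -1
-118 [-1.31 -0.5   1.37  2.1   0.54  1.19 -1.37] [-1.45 -0.5   1.37  2.16  0.56  1.13 -1.01] [-1 -1 -1 -1 -1]
-28 [-1.2  -0.5   1.37  2.15  0.55  1.13 -0.48] [-1.51 -0.5   1.37  2.17  0.57  1.11 -0.47] [-1 -1  9 -1 -1]
62 [-1.21 -0.49  1.37  2.15  0.55  1.13  0.71] [-1.51 -0.49  1.37  2.17  0.57  1.11 -0.09] [-1 -1  9 -1 -1]
-40 [-1.2  -0.5   1.37  2.15  0.55  1.13 -0.64] [-1.51 -0.5   1.37  2.17  0.57  1.11 -0.52] [-1 -1  9 -1 -1]
-70 [-1.25 -0.49  1.37  2.13  0.54  1.15 -0.96] [-1.48 -0.49  1.37  2.17  0.55  1.11 -0.67] [-1 -1  9 -1 -1]
-10 [-1.2  -0.5   1.37  2.15  0.55  1.13 -0.24] [-1.51 -0.5   1.37  2.17  0.57  1.11 -0.4 ] [-1 -1  9 -1 -1]
[[[0.36,0.41,0.08],[0,0,0.08]],[[0.37,0.4,0.07],[0,0,0.08]],[[0.39,0.38,0.08],[0,0,0.08]],[[0.41,0.37,0.08],[0.01,0,0.08]],[[0.42,0.35,0.08],[0,0,0.08]],[[0.43,0.33,0.07],[0,0,0.08]],[[0.45,0.31,0.08],[0,0,0.08]],[[0.46,0.3,0.07],[0,0,0.08]],[[0.47,0.28,0.08],[0,0,0.08]],[[0.48,0.26,0.07],[0,0,0.08]],[[0.49,0.24,0.08],[0,0,0.08]],[[0.5,0.22,0.08],[0,0,0.08]]]
[[[-0.61,0.02,0.08],[0,0,0.02]],[[-0.62,0.02,0.09],[0,0,0.03]],[[-0.61,0.03,0.08],[0,0,0.02]],[[-0.62,0.04,0.08],[0,0,0.02]],[[-0.61,0.05,0.08],[0,0,0.03]],[[-0.61,0.05,0.09],[0,0,0.02]],[[-0.61,0.06,0.08],[0,0,0.02]],[[-0.61,0.07,0.08],[0,0,0.03]],[[-0.61,0.07,0.08],[0,0,0.02]],[[-0.61,0.09,0.09],[0,0,0.02]],[[-0.61,0.08,0.08],[0,0,0.03]],[[-0.61,0.1,0.08],[0,0,0.02]]]
[[[-0.6,0.1,0.08],[0,0,0.02]],[[-0.61,0.11,0.09],[0,0,0.03]],[[-0.6,0.12,0.08],[0,0,0.02]],[[-0.6,0.13,0.08],[0,0,0.02]],[[-0.61,0.13,0.08],[0,0,0.03]],[[-0.59,0.13,0.09],[0,0,0.02]],[[-0.6,0.15,0.08],[0,0,0.02]],[[-0.6,0.15,0.08],[0,0,0.03]],[[-0.59,0.16,0.09],[0,0,0.02]]]
```

Run:
```python
from rs import *
s=plan([((.40,.43,.41),-5,0,18)])
q,m=go(q0,np.array([.40,.43,.41]),-5); print(q.round(2),m)
```

```text
[[[0.62,0.24,-0.06],[0,0,0.06]],[[0.62,0.22,-0.06],[0,0,0.07]],[[0.64,0.2,-0.06],[0,0,0.06]],[[0.63,0.17,-0.06],[0,0,0.06]],[[0.65,0.16,-0.06],[0,0,0.07]],[[0.65,0.14,-0.06],[0,0,0.06]],[[0.65,0.12,-0.06],[0.01,0,0.06]],[[0.65,0.09,-0.06],[0,0,0.06]],[[0.66,0.08,-0.06],[0,0,0.07]],[[0.66,0.06,-0.06],[0,0,0.06]],[[0.67,0.03,-0.06],[0,0,0.06]],[[0.66,0.02,-0.06],[0,0,0.07]]]
[[[0.66,-0.01,-0.07],[0,0,0.06]],[[0.66,-0.03,-0.06],[0,0,0.06]],[[0.66,-0.05,-0.06],[0,0,0.07]],[[0.66,-0.07,-0.06],[0,0,0.06]],[[0.66,-0.09,-0.06],[0,0,0.06]],[[0.65,-0.11,-0.06],[0,0,0.07]]]
[-1.65  0.21  0.88  1.55 -0.16  1.46 -0.85] 0.2054019353009452
```

>>> step_arm([
  [[0.62,0.24,-0.06],[0,0,0.06]],
  [[0.62,0.22,-0.06],[0,0,0.07]],
  [[0.64,0.2,-0.06],[0,0,0.06]],
  [[0.63,0.17,-0.06],[0,0,0.06]],
  [[0.65,0.16,-0.06],[0,0,0.07]],
  [[0.65,0.14,-0.06],[0,0,0.06]],
  [[0.65,0.12,-0.06],[0.01,0,0.06]],
  [[0.65,0.09,-0.06],[0,0,0.06]],
  [[0.66,0.08,-0.06],[0,0,0.07]],
  [[0.66,0.06,-0.06],[0,0,0.06]],
  [[0.67,0.03,-0.06],[0,0,0.06]],
  [[0.66,0.02,-0.06],[0,0,0.07]],
])

```text
t: 43.87
eef_pos: [0.4187, 0.2749, 0.3947]
tool_rot: [2.11, 2.327, 0.003]
force: [0.9, -0.1, -0.1]
gripper_width: 0.125
grip_force: 30.0
```

>>> step_arm([
  [[0.66,-0.01,-0.07],[0,0,0.06]],
  [[0.66,-0.03,-0.06],[0,0,0.06]],
  [[0.66,-0.05,-0.06],[0,0,0.07]],
  [[0.66,-0.07,-0.06],[0,0,0.06]],
  [[0.66,-0.09,-0.06],[0,0,0.06]],
  [[0.65,-0.11,-0.06],[0,0,0.07]],
  [[0,0,0],[0,0,0]],
])

```text
t: 44.45
eef_pos: [0.399, 0.4368, 0.4084]
tool_rot: [2.315, 2.121, 0.001]
force: [-0.2, 0.6, -2.3]
gripper_width: 0.126
grip_force: 30.0
```

```bash
export OMP_NUM_THREADS=1
python3 - <<'E'
from rs import *
sq()
for W in([(.66,-.28,.36,-98)],[(.60,.15,.36,-45),(.66,-.28,.36,-60)],[(.60,-.05,.36,-14)],[(.68,.28,.36,-36)],[]):
    q=q0; ms=[]
    for x,y,z,yw in W: q,m=go(q,np.array([x,y,z]),yw); ms.append(round(m,2))
    q,m=go(q,*G); print(W,q.round(2),ms,round(m,2))
E
```

```text
t 44.45 ref [0.399  0.4368 0.4084] yaw,pitch,roll [-5.   0.1 -0. ] F [-0.2  0.6 -2.3] w 0.126 30.0
q [-1.655  0.224  0.888  1.545 -0.172  1.454 -0.847]
[(0.66, -0.28, 0.36, -98)] [-0.16  0.43  0.8   1.64 -0.32  1.21  0.46] [np.float64(0.13)] 0.34
[(0.6, 0.15, 0.36, -45), (0.66, -0.28, 0.36, -60)] [-0.2   0.44  0.85  1.64 -0.35  1.22  0.48] [np.float64(0.29), np.float64(0.27)] 0.45
[(0.6, -0.05, 0.36, -14)] [-0.28  0.49  0.99  1.65 -0.43  1.24  0.56] [np.float64(0.25)] 0.31
[(0.68, 0.28, 0.36, -36)] [-0.23  0.46  0.91  1.65 -0.38  1.22  0.51] [np.float64(0.41)] 0.39
[] [-0.31  0.52  1.05  1.65 -0.47  1.25  0.59] [] 0.01
```

Run:
```python
from p import *
s=plan([((.68,.28,.36),-36,0,11),((.5642,-.3156,.24),-14,0,21),((.5642,-.3156,.075),-14,0,8)])
```

```text
[[[-0.3,0.67,0.11],[0,0,0.1]],[[-0.26,0.68,0.11],[0,0,0.1]],[[-0.24,0.69,0.11],[0,0,0.09]],[[-0.2,0.71,0.12],[0,0,0.1]],[[-0.16,0.71,0.11],[0,0,0.1]],[[-0.13,0.72,0.11],[0,0,0.1]],[[-0.09,0.72,0.11],[0,0,0.1]],[[-0.06,0.73,0.11],[0,0,0.1]],[[-0.02,0.73,0.11],[0,0,0.09]],[[0.02,0.73,0.12],[0,0,0.1]],[[0.05,0.73,0.11],[0,0,0.1]],[[-0.66,0.3,0.14],[0,0,-0.04]]]
[[[-0.66,0.3,0.15],[0,0,-0.03]],[[-0.66,0.28,0.14],[0,0,-0.04]],[[-0.67,0.27,0.14],[0,0,-0.04]],[[-0.68,0.25,0.15],[0,0,-0.03]],[[-0.68,0.24,0.14],[0,0,-0.04]],[[-0.68,0.24,0.14],[0,0,-0.04]],[[-0.69,0.21,0.14],[0,0,-0.03]],[[-0.69,0.21,0.15],[0,0,-0.04]],[[-0.7,0.19,0.14],[0,0,-0.03]],[[-0.7,0.18,0.14],[0,0,-0.04]],[[-0.7,0.17,0.15],[0,0,-0.04]],[[-0.71,0.16,0.14],[0,0,-0.03]]]
[[[-0.7,0.14,0.14],[0,0,-0.04]],[[-0.72,0.13,0.15],[0,0,-0.04]],[[-0.71,0.12,0.14],[0,0,-0.03]],[[-0.71,0.1,0.14],[0,0,-0.04]],[[-0.72,0.09,0.15],[0,0,-0.04]],[[-0.72,0.08,0.14],[0,0,-0.03]],[[-0.72,0.06,0.14],[0,0,-0.04]],[[-0.72,0.05,0.15],[0,0,-0.04]],[[0,0,0.52],[0,0,0]],[[0,0,0.51],[0,0,0]],[[0,0,0.52],[0,0,0]],[[0,0,0.51],[0,0,0]]]
[[[0,0,0.52],[0,0,0]],[[0,0,0.51],[0,0,0]],[[0,-0.01,0.52],[0,0,0]],[[0,0,0.51],[0,0,0]]]
```

>>> step_arm([
  [[-0.3,0.67,0.11],[0,0,0.1]],
  [[-0.26,0.68,0.11],[0,0,0.1]],
  [[-0.24,0.69,0.11],[0,0,0.09]],
  [[-0.2,0.71,0.12],[0,0,0.1]],
  [[-0.16,0.71,0.11],[0,0,0.1]],
  [[-0.13,0.72,0.11],[0,0,0.1]],
  [[-0.09,0.72,0.11],[0,0,0.1]],
  [[-0.06,0.73,0.11],[0,0,0.1]],
  [[-0.02,0.73,0.11],[0,0,0.09]],
  [[0.02,0.73,0.12],[0,0,0.1]],
  [[0.05,0.73,0.11],[0,0,0.1]],
  [[-0.66,0.3,0.14],[0,0,-0.04]],
])

```text
t: 45.45
eef_pos: [0.6791, 0.2465, 0.3518]
tool_rot: [2.786, 1.447, -0.001]
force: [1.2, -0.0, -1.6]
gripper_width: 0.13
grip_force: 30.0
```

>>> step_arm([
  [[-0.66,0.3,0.15],[0,0,-0.03]],
  [[-0.66,0.28,0.14],[0,0,-0.04]],
  [[-0.67,0.27,0.14],[0,0,-0.04]],
  [[-0.68,0.25,0.15],[0,0,-0.03]],
  [[-0.68,0.24,0.14],[0,0,-0.04]],
  [[-0.68,0.24,0.14],[0,0,-0.04]],
  [[-0.69,0.21,0.14],[0,0,-0.03]],
  [[-0.69,0.21,0.15],[0,0,-0.04]],
  [[-0.7,0.19,0.14],[0,0,-0.03]],
  [[-0.7,0.18,0.14],[0,0,-0.04]],
  [[-0.7,0.17,0.15],[0,0,-0.04]],
  [[-0.71,0.16,0.14],[0,0,-0.03]],
])

```text
t: 46.45
eef_pos: [0.6082, -0.0959, 0.2855]
tool_rot: [-2.613, -1.743, -0.003]
force: [-0.5, 0.3, -2.3]
gripper_width: 0.126
grip_force: 30.0
```

>>> step_arm([
  [[-0.7,0.14,0.14],[0,0,-0.04]],
  [[-0.72,0.13,0.15],[0,0,-0.04]],
  [[-0.71,0.12,0.14],[0,0,-0.03]],
  [[-0.71,0.1,0.14],[0,0,-0.04]],
  [[-0.72,0.09,0.15],[0,0,-0.04]],
  [[-0.72,0.08,0.14],[0,0,-0.03]],
  [[-0.72,0.06,0.14],[0,0,-0.04]],
  [[-0.72,0.05,0.15],[0,0,-0.04]],
  [[0,0,0],[0,0,0]],
  [[0,0,0],[0,0,0]],
])

```text
t: 47.28
eef_pos: [0.5625, -0.3234, 0.2392]
tool_rot: [-2.481, -1.927, -0.002]
force: [0.4, -0.3, -1.4]
gripper_width: 0.125
grip_force: 30.0
```

Run:
```python
from p import *
sq(); plan([((.5642,-.3156,.08),-14,0,6)])
```

```text
t 47.28 ref [ 0.5625 -0.3234  0.2392] yaw,pitch,roll [-14.3   0.    0.1] F [ 0.4 -0.3 -1.4] w 0.125 30.0
q [-0.208  0.48   0.892  1.666 -0.399  1.189  0.531]
[[[0.03,0,0.66],[0,0,0]],[[0.03,0,0.67],[0,0,0]],[[0.04,0,0.66],[0,0,-0.01]],[[0.03,-0.01,0.66],[0,0,0]],[[0.03,0,0.67],[0,0,0]],[[0.03,0,0.66],[0,0,0]]]
```

>>> step_arm([
  [[0.03,0,0.66],[0,0,0]],
  [[0.03,0,0.67],[0,0,0]],
  [[0.04,0,0.66],[0,0,-0.01]],
  [[0.03,-0.01,0.66],[0,0,0]],
  [[0.03,0,0.67],[0,0,0]],
  [[0.03,0,0.66],[0,0,0]],
  [[0,0,0.1],[0,0,0]],
  [[0,0,0.1],[0,0,0]],
  [[0,0,0.08],[0,0,0]],
  [[0,0,0],[0,0,0]],
])

```text
t: 48.12
eef_pos: [0.5659, -0.3145, 0.0704]
tool_rot: [2.472, 1.936, 0.005]
force: [0.7, -0.4, -2.2]
gripper_width: 0.123
grip_force: 30.0
```

>>> step_arm([
  [[0,0,0.04],[0,0,0]],
  [[0,0,0.02],[0,0,0]],
  [[0,0,0],[0,0,0]],
])

```text
t: 48.37
eef_pos: [0.5656, -0.3146, 0.0677]
tool_rot: [2.472, 1.936, 0.004]
force: [0.0, -0.2, -1.4]
gripper_width: 0.128
grip_force: 30.0
```

```bash
python3 -c "
from p import *
sq()"
```

```text
t 48.37 ref [ 0.5656 -0.3146  0.0677] yaw,pitch,roll [-13.9   0.2   0.1] F [ 0.  -0.2 -1.4] w 0.128 30.0
q [-0.122  0.65   0.752  1.816 -0.56   0.898  0.646]
```

>>> step_arm([
  [[0,0,0.03],[0,0,0]],
  [[0,0,0.02],[0,0,0]],
  [[0,0,0.01],[0,0,0]],
  [[0,0,0],[0,0,0]],
])

```text
t: 48.7
eef_pos: [0.5657, -0.3145, 0.066]
tool_rot: [2.473, 1.936, 0.006]
force: [-4.6, 7.1, 18.2]
gripper_width: 0.129
grip_force: 30.0
```

>>> step_arm([
  [[0,0,0],[0,0,0]],
  [[0,0,0],[0,0,0]],
  [[0,0,0],[0,0,0]],
  [[0,0,0],[0,0,0]],
  [[0,0,0],[0,0,0]],
  [[0,0,0],[0,0,0]],
], fingers=0.5)

```text
t: 49.2
eef_pos: [0.5652, -0.3146, 0.0646]
tool_rot: [2.473, 1.936, 0.003]
force: [-0.5, -0.1, -0.7]
gripper_width: 0.489
grip_force: 0.0
```

>>> step_arm([
  [[0,0,-0.2],[0,0,0]],
  [[0,0,-0.6],[0,0,0]],
  [[0,0,-0.8],[0,0,0]],
  [[0,0,-0.8],[0,0,0]],
  [[0,0,-0.8],[0,0,0]],
  [[0,0,-0.8],[0,0,0]],
  [[0,0,0],[0,0,0]],
])

```text
t: 49.78
eef_pos: [0.5665, -0.3166, 0.2312]
tool_rot: [2.469, 1.931, 0.009]
force: [0.9, -0.8, -0.2]
gripper_width: 0.503
grip_force: 0.0
```

```bash
cat > c.py <<'E'
from rs import *
sq()
img,d,W=cloud("top"); cv2.imwrite("pics/top13.png",img); im=img.astype(int); b,g,r=im[...,0],im[...,1],im[...,2]
red=(r>90)&(r>2*g)&(r>2*b)&(np.hypot(W[...,0]-.6,W[...,1]+.325)<.12); P=W[red]
print("handle",len(P),cv2.minAreaRect((P[:,:2]*1e3).astype(np.float32)) if len(P) else 0)
for c in("top","scene","wrist"):
    if c!="top": img,d,W=cloud(c)
    for l in("scoop","roll2"):
        rr=viewer.silhouettes(c,l)
        if rr:
            m=cv2.erode(rr[0]["pixels"].astype(np.uint8),np.ones((3,3)))>0; P=W[m]; P=P[~np.isnan(P).any(1)]; print(c,l,round(rr[0]["p"],2),len(P),np.percentile(P,[2,50,98],axis=0).round(3).tolist())
    rt=W[(W[...,2]>.042)&(W[...,2]<.054)&(np.hypot(W[...,0]-.409,W[...,1]+.35)<.05)]
    if len(rt): print(c,"roll top",cv2.minEnclosingCircle((rt[:,:2]*1e3).astype(np.float32)),np.median(rt[:,2]).round(4))
    P=[(np.array(x["location"]),x["p"]) for x in viewer.search_frame(c,"ball1")]
    print([(R.from_euler("z",-TY,degrees=True).apply(x-TO)*1e3).round().astype(int).tolist()+[round(p,2)] for x,p in P])
E
python3 c.py
```

```text
t 49.78 ref [ 0.5665 -0.3166  0.2312] yaw,pitch,roll [-13.9   0.5   0. ] F [ 0.9 -0.8 -0.2] w 0.503 0.0
q [-0.222  0.482  0.89   1.682 -0.407  1.164  0.531]
handle 105 ((564.7730712890625, -326.45574951171875), (14.909219741821289, 59.76302719116211), 0.5697574019432068)
top scoop 0.97 1783 [[0.556, -0.365, 0.003], [0.595, -0.319, 0.008], [0.637, -0.277, 0.103]]
top roll2 0.79 434 [[0.388, -0.383, 0.025], [0.417, -0.352, 0.047], [0.439, -0.329, 0.05]]
top roll top ((412.0396728515625, -358.675048828125), 30.5153751373291) 0.0474
[[37, 14, 29, 0.67], [68, 50, 27, 0.63], [-9, -12, 5, 0.59], [72, 13, 27, 0.57], [-44, 106, 25, 0.56], [-12, 67, 26, 0.55], [52, 34, 28, 0.48], [21, 48, 23, 0.44]]
scene scoop 0.92 1393 [[0.565, -0.365, 0.003], [0.588, -0.321, 0.018], [0.635, -0.276, 0.101]]
scene roll2 0.82 354 [[0.398, -0.382, 0.018], [0.428, -0.344, 0.039], [0.443, -0.327, 0.051]]
scene roll top ((415.7464599609375, -355.5546569824219), 34.75059509277344) 0.0472
[[18, 81, 22, 0.6], [48, 104, 22, 0.56], [39, 15, 26, 0.55], [-5, 69, 24, 0.51], [-34, 100, 27, 0.47], [30, 51, 22, 0.46], [68, 78, 30, 0.45], [60, 34, 27, 0.45]]
wrist scoop 0.55 5977 [[0.564, -0.363, 0.005], [0.597, -0.318, 0.007], [0.639, -0.277, 0.103]]
wrist roll2 0.77 1718 [[0.394, -0.383, 0.019], [0.427, -0.351, 0.047], [0.443, -0.328, 0.049]]
wrist roll top ((414.2257080078125, -357.78411865234375), 30.141204833984375) 0.0477
[]
```

View pics/top13.png

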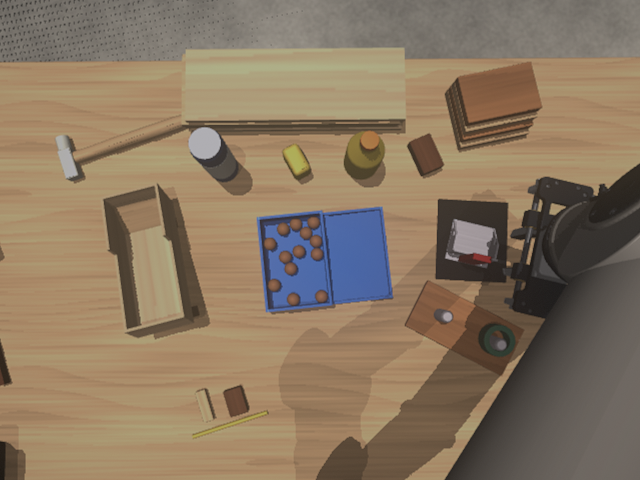

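The scoop stands on the mat at (470,243). I count 13 balls in the deep half and the bin is empty. The roll has shifted on its post to about (0.413, -0.358). Next I'll plan its move.

Run:
```python
from rs import *
rc=np.array([.413,-.358]); T=tr(0,-60,0)[:2]; print(T)
for yaw in(-60,-40,-20,30,-14):
    q=q0; o=[]
    for pos,yw in((np.r_[.46,-.345,.23],-14),(np.r_[rc,.17],yaw),(np.r_[rc,.022],yaw),(np.r_[rc,.17],yaw),(np.r_[T,.17],TY),(np.r_[T,.016],TY),(np.r_[T,.2],TY)):
        q,m=go(q,pos,yw); o.append(round(m,2))
        if m<.02: print("  low",pos,q.round(2))
    print(yaw,o)
plan([((.45,-.345,.22),-22,0,5),((*rc,.15),-40,0,5),((*rc,.022),-40,0,6)])
```

```text
[ 0.5766465  -0.09473372]
-60 [9, np.float64(0.24), np.float64(0.29), np.float64(0.24), np.float64(0.36), np.float64(0.48), np.float64(0.53)]
-40 [9, np.float64(0.33), np.float64(0.36), np.float64(0.33), np.float64(0.41), np.float64(0.48), np.float64(0.54)]
-20 [9, 9, np.float64(0.39), np.float64(0.41), np.float64(0.46), np.float64(0.48), np.float64(0.54)]
30 [9, np.float64(0.5), np.float64(0.4), np.float64(0.5), np.float64(0.49), np.float64(0.48), np.float64(0.56)]
-14 [9, 9, np.float64(0.39), np.float64(0.43), np.float64(0.48), np.float64(0.48), np.float64(0.55)]
[[[-0.28,-0.52,0.02],[0,0,0.06]],[[-0.31,-0.51,0.02],[0,0,0.05]],[[-0.31,-0.51,0.02],[0,0,0.06]],[[-0.33,-0.49,0.02],[0,0,0.06]],[[-0.34,-0.49,0.02],[0,0,0.05]],[[-0.13,-0.15,0.35],[0,0,0.13]],[[-0.14,-0.14,0.35],[0,0,0.12]],[[-0.15,-0.13,0.35],[0,0,0.13]],[[-0.15,-0.12,0.35],[0,0,0.12]],[[-0.16,-0.11,0.35],[0,0,0.13]],[[0,0,0.53],[0,0,0]],[[0,0,0.54],[0,0,0]]]
[[[0,0,0.53],[0,0,0]],[[0,0,0.53],[0,0,0]],[[-0.01,0,0.54],[0,0,0]],[[0,0,0.53],[0,0,0]]]
```

>>> step_arm([
  [[-0.24,-0.54,0.1],[0,0,0.03]],
  [[-0.28,-0.54,0.1],[0,0,0.03]],
  [[-0.3,-0.53,0.2],[0,0,0.04]],
  [[-0.3,-0.53,0.2],[0,0,0.04]],
  [[-0.3,-0.53,0.2],[0,0,0.04]],
  [[-0.2,-0.3,0.3],[0,0,0.03]],
  [[-0.2,-0.3,0.3],[0,0,0]],
  [[-0.1,-0.2,0.3],[0,0,0]],
  [[0,0,0],[0,0,0]],
], fingers=1.0)

```text
t: 51.13
eef_pos: [0.4075, -0.3481, 0.1548]
tool_rot: [-2.572, -1.8, -0.002]
force: [-0.7, 0.1, -0.4]
gripper_width: 0.998
grip_force: 0.0
```

Run:
```python
from p import *
sq()
img,d,W=cloud("wrist")
rt=W[(W[...,2]>.042)&(W[...,2]<.054)&(np.hypot(W[...,0]-.413,W[...,1]+.357)<.05)]
c=None
if len(rt): c=cv2.minEnclosingCircle((rt[:,:2]*1e3).astype(np.float32)); print(c,len(rt))
plan([((.413,-.3575,.15),-20,0,4),((.413,-.3575,.022),-20,0,6)])
```

```text
t 51.13 ref [ 0.4075 -0.3481  0.1548] yaw,pitch,roll [-20.   -0.    0.1] F [-0.7  0.1 -0.4] w 0.998 0.0
q [-0.168  0.377  0.947  2.007 -0.38   0.944  0.624]
((413.8607482910156, -357.6883850097656), 29.954893112182617) 2705
[[[-0.05,0.04,0.04],[0,0,0]],[[-0.04,0.05,0.03],[0,0,0]],[[-0.05,0.04,0.04],[0,0,0]],[[-0.04,0.04,0.04],[0,0,0]],[[0,0,0.53],[0,0,0]],[[0,0,0.54],[0,0,0]],[[-0.01,0,0.53],[0,0,0]],[[0,0,0.53],[0,0,0]],[[0,0,0.53],[0,0,0]],[[0,0,0.54],[0,0,0]]]
```

>>> step_arm([
  [[-0.05,0.05,0.04],[0,0,0]],
  [[-0.04,0.05,0.03],[0,0,0]],
  [[-0.05,0.05,0.04],[0,0,0]],
  [[-0.04,0.05,0.04],[0,0,0]],
  [[0,0,0.53],[0,0,0]],
  [[0,0,0.54],[0,0,0]],
  [[-0.01,0,0.53],[0,0,0]],
  [[0,0,0.53],[0,0,0]],
  [[0,0,0.53],[0,0,0]],
  [[0,0,0.54],[0,0,0]],
  [[0,0,0],[0,0,0]],
])

```text
t: 52.1
eef_pos: [0.414, -0.3571, 0.0192]
tool_rot: [-2.569, -1.803, -0.0]
force: [-1.7, 1.2, -0.8]
gripper_width: 1.001
grip_force: 0.0
```

>>> step_arm([
  [[0,0,0],[0,0,0]],
  [[0,0,0],[0,0,0]],
  [[0,0,0],[0,0,0]],
  [[0,0,0],[0,0,0]],
  [[0,0,0],[0,0,0]],
  [[0,0,0],[0,0,0]],
  [[0,0,0],[0,0,0]],
  [[0,0,0],[0,0,0]],
], fingers=0)

```text
t: 52.77
eef_pos: [0.4145, -0.358, 0.0228]
tool_rot: [-2.572, -1.804, -0.003]
force: [-6.5, 2.4, 10.6]
gripper_width: 0.619
grip_force: 30.0
```

```bash
python3 -c "
from p import *
sq()"
```

```text
t 52.77 ref [ 0.4145 -0.358   0.0228] yaw,pitch,roll [-19.9   0.1   0.1] F [-6.5  2.4 10.6] w 0.619 30.0
q [ 0.025  0.582  0.742  2.066 -0.604  0.717  0.81 ]
```

>>> step_arm([
  [[0,0,-0.2],[0,0,0]],
  [[0,0,-0.4],[0,0,0]],
  [[0,0,-0.5],[0,0,0]],
  [[0,0,-0.6],[0,0,0]],
  [[0,0,-0.6],[0,0,0]],
  [[0,0,-0.6],[0,0,0]],
  [[0,0,-0.6],[0,0,0]],
  [[0,0,0],[0,0,0]],
])

```text
t: 53.43
eef_pos: [0.4162, -0.3596, 0.1667]
tool_rot: [2.568, 1.801, 0.008]
force: [0.8, -0.2, -0.2]
gripper_width: 0.622
grip_force: 30.0
```

Run:
```python
from p import *
sq(); T=tr(0,-60,0)[:2]
s=plan([((*T,.16),TY,0,12)])
s=plan([((*T,.035),TY,0,6)],TCP,s)
img,d,W=cloud("wrist"); r=viewer.silhouettes("wrist","roll2")
if r:
    P=W[r[0]["pixels"]]; P=P[~np.isnan(P).any(1)]; print(r[0]["p"],np.percentile(P,[2,50,98],axis=0).round(3).tolist())
```

```text
t 53.43 ref [ 0.4162 -0.3596  0.1667] yaw,pitch,roll [-19.9   0.4   0.1] F [ 0.8 -0.2 -0.2] w 0.622 30.0
q [-0.156  0.383  0.952  1.971 -0.383  0.97   0.634]
[[[0.63,0.13,0.02],[0,0,-0.07]],[[0.63,0.14,0.01],[0,0,-0.08]],[[0.62,0.18,0.02],[0,0,-0.07]],[[0.62,0.19,0.01],[0,0,-0.07]],[[0.61,0.22,0.02],[0.01,0,-0.08]],[[0.59,0.24,0.01],[0,0,-0.07]],[[0.59,0.26,0.02],[0,0,-0.08]],[[0.58,0.28,0.01],[0,0,-0.07]],[[0.57,0.31,0.01],[0,0,-0.07]],[[0.56,0.32,0.02],[0,0,-0.08]],[[0.54,0.35,0.01],[0,0,-0.07]],[[0.54,0.37,0.02],[0,0,-0.07]]]
[[[0,0,0.52],[0,0,0]],[[0,0,0.52],[0,0,0]],[[0,-0.01,0.52],[0,0,0]],[[0,0,0.52],[0,0,0]],[[0,0,0.52],[0,0,0]],[[0,0,0.52],[0,0,0]]]
0.59 [[0.391, -0.385, 0.159], [0.417, -0.359, 0.191], [0.444, -0.329, 0.193]]
```

>>> step_arm([
  [[0.63,0.13,0.02],[0,0,-0.07]],
  [[0.63,0.14,0.01],[0,0,-0.08]],
  [[0.62,0.18,0.02],[0,0,-0.07]],
  [[0.62,0.19,0.01],[0,0,-0.07]],
  [[0.61,0.22,0.02],[0.01,0,-0.08]],
  [[0.59,0.24,0.01],[0,0,-0.07]],
  [[0.59,0.26,0.02],[0,0,-0.08]],
  [[0.58,0.28,0.01],[0,0,-0.07]],
  [[0.57,0.31,0.01],[0,0,-0.07]],
  [[0.56,0.32,0.02],[0,0,-0.08]],
  [[0.54,0.35,0.01],[0,0,-0.07]],
  [[0.54,0.37,0.02],[0,0,-0.07]],
])

```text
t: 54.53
eef_pos: [0.576, -0.0913, 0.1549]
tool_rot: [-2.111, -2.322, 0.002]
force: [0.6, 0.3, -0.5]
gripper_width: 0.619
grip_force: 30.0
```

>>> step_arm([
  [[0,0,0],[0,0,0]],
  [[0,0,0],[0,0,0]],
])

```text
t: 54.7
eef_pos: [0.5762, -0.0911, 0.1548]
tool_rot: [-2.11, -2.323, 0.002]
force: [-0.2, -0.7, -1.7]
gripper_width: 0.619
grip_force: 30.0
```

Run:
```python
from p import *
sq(); T=tr(0,-60,0)[:2]; print(T)
s=plan([((*T,.06),TY,0,5),((*T,.024),TY,0,5)])
```

```text
t 54.7 ref [ 0.5762 -0.0911  0.1548] yaw,pitch,roll [ 5.5 -0.2  0.1] F [-0.2 -0.7 -1.7] w 0.619 30.0
q [-0.556  0.421  0.78   1.897 -0.357  0.971  0.483]
[ 0.5766465  -0.09473372]
[[[-0.02,0,0.47],[0,0,0]],[[-0.02,0,0.48],[0,0,0]],[[-0.02,0.01,0.47],[0,0,0]],[[-0.02,0,0.48],[-0.01,0,0]],[[-0.02,0,0.47],[0,0,0]],[[0,0,0.18],[0,0,0]],[[0,0,0.18],[0,0,0]],[[0,0,0.18],[0,0,0]],[[0,0,0.18],[0,0,0]],[[0,0,0.18],[0,0,0]]]
```

>>> step_arm([
  [[-0.02,0,0.47],[0,0,0]],
  [[-0.02,0,0.48],[0,0,0]],
  [[-0.02,0.01,0.47],[0,0,0]],
  [[-0.02,0,0.48],[-0.01,0,0]],
  [[-0.02,0,0.47],[0,0,0]],
  [[0,0,0.18],[0,0,0]],
  [[0,0,0.18],[0,0,0]],
  [[0,0,0.18],[0,0,0]],
  [[0,0,0.15],[0,0,0]],
  [[0,0,0.1],[0,0,0]],
  [[0,0,0],[0,0,0]],
])

```text
t: 55.62
eef_pos: [0.5759, -0.0967, 0.0286]
tool_rot: [2.116, 2.322, 0.005]
force: [-0.0, 0.4, -0.9]
gripper_width: 0.618
grip_force: 30.0
```

>>> step_arm([
  [[0,0,0.1],[0,0,0]],
  [[0,0,0.05],[0,0,0]],
  [[0,0,0],[0,0,0]],
])

```text
t: 55.87
eef_pos: [0.576, -0.0967, 0.0228]
tool_rot: [2.116, 2.322, 0.005]
force: [-0.5, 0.1, -1.3]
gripper_width: 0.615
grip_force: 30.0
```

```bash
python3 -c "
from p import *
sq()"
```

```text
t 55.87 ref [ 0.576  -0.0967  0.0228] yaw,pitch,roll [5.3 0.1 0.1] F [-0.5  0.1 -1.3] w 0.615 30.0
q [-0.425  0.595  0.637  1.981 -0.526  0.731  0.624]
```

Another 6.5 mm down, then release and rise.

>>> step_arm([
  [[0,0,0.08],[0,0,0]],
  [[0,0,0.05],[0,0,0]],
  [[0,0,0.03],[0,0,0]],
  [[0,0,0],[0,0,0]],
])

```text
t: 56.2
eef_pos: [0.5759, -0.0967, 0.0163]
tool_rot: [2.116, 2.322, 0.004]
force: [-0.3, 0.8, -0.6]
gripper_width: 0.62
grip_force: 30.0
```

>>> step_arm([
  [[0,0,0],[0,0,0]],
  [[0,0,0],[0,0,0]],
  [[0,0,0],[0,0,0]],
  [[0,0,0],[0,0,0]],
  [[0,0,0],[0,0,0]],
], fingers=0.85)

```text
t: 56.62
eef_pos: [0.5762, -0.0967, 0.0167]
tool_rot: [2.116, 2.322, 0.005]
force: [-0.0, 0.2, 0.2]
gripper_width: 0.85
grip_force: 0.0
```

>>> step_arm([
  [[0,0,-0.2],[0,0,0]],
  [[0,0,-0.4],[0,0,0]],
  [[0,0,-0.6],[0,0,0]],
  [[0,0,-0.8],[0,0,0]],
  [[0,0,-0.8],[0,0,0]],
  [[0,0,-0.8],[0,0,0]],
  [[0,-0.4,-0.8],[0,0,0]],
  [[0,-0.8,-0.5],[0,0,0]],
  [[0,-0.8,0],[0,0,0]],
  [[0,-0.4,0],[0,0,0]],
  [[0,0,0],[0,0,0]],
])

```text
t: 57.53
eef_pos: [0.477, -0.1066, 0.2129]
tool_rot: [-2.117, -2.319, -0.009]
force: [0.7, -0.3, -0.6]
gripper_width: 0.847
grip_force: 0.0
```

```bash
cat > f.py <<'E'
from p import *
sq()
for c in("top","scene"):
    img,d,W=cloud(c); cv2.imwrite(f"pics/{c}14.png",img)
    for l,O,yw in(("scoop",np.array([.604,-.3255,0]),-3.7),("roll2",TO,TY)):
        rr=viewer.silhouettes(c,l)
        if rr:
            m=cv2.erode(rr[0]["pixels"].astype(np.uint8),np.ones((3,3)))>0; P=W[m]; P=P[~np.isnan(P).any(1)]; L=R.from_euler("z",-yw,degrees=True).apply(P-O); print(c,l,round(rr[0]["p"],2),len(P),(np.percentile(L,[3,50,97],axis=0)*1e3).round().tolist())
    L=(W-TO)@Rs(TY).as_matrix(); k=(np.abs(L[...,0])<.08)&(L[...,1]>-.112)&(L[...,1]<-.008)&(L[...,2]>.033)&(L[...,2]<.055); q=L[k]
    if len(q)>20:
        A=np.c_[q[:,:2],np.ones(len(q))]; s=np.linalg.lstsq(A,q[:,2],rcond=None)[0]; print(c,"roll top z",np.median(q[:,2]).round(4),"slopes",s[:2].round(3),"centre",cv2.minEnclosingCircle((q[:,:2]*1e3).astype(np.float32)))
    im=img.astype(int); red=(im[...,2]>90)&(im[...,2]>2*im[...,1])&(im[...,2]>2*im[...,0])&(W[...,2]>.09)&(np.hypot(W[...,0]-.6,W[...,1]+.325)<.12); h=W[red]
    if len(h): print(c,"handle top",h.mean(0).round(4))
E
python3 f.py
```

```text
t 57.53 ref [ 0.477  -0.1066  0.2129] yaw,pitch,roll [5.2 0.2 0.3] F [ 0.7 -0.3 -0.6] w 0.847 0.0
q [-0.719  0.135  0.902  2.042 -0.131  1.017  0.338]
top scoop 0.81 1755 [[-46.0, -38.0, 3.0], [-9.0, 6.0, 8.0], [29.0, 46.0, 103.0]]
top roll2 0.92 209 [[-26.0, -83.0, 33.0], [10.0, -51.0, 40.0], [23.0, -35.0, 43.0]]
top roll top z 0.0401 slopes [ 0.012 -0.007] centre ((-2.3996450901031494, -61.28013229370117), 30.034204483032227)
top handle top [ 0.5649 -0.3122  0.1025]
scene roll2 0.67 557 [[-23.0, -80.0, 11.0], [6.0, -57.0, 34.0], [28.0, -32.0, 44.0]]
scene roll top z 0.0401 slopes [-0.011 -0.004] centre ((-2.2752323150634766, -60.05565643310547), 32.9973030090332)
scene handle top [ 0.5653 -0.3116  0.1032]
```

View pics/top14.png

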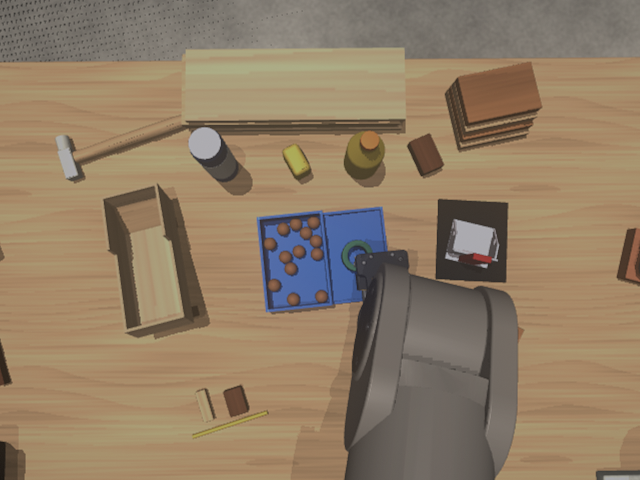

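The roll lies flat in the shallow half at (356,257), with its top at 40 mm. All 13 balls are in the deep half, and the scoop stands upright near the middle of the mat at (472,243). The arm is clear, so I'll hand the job in.

```bash
python3 -c "
from h import *
print(env.sign_off())"
```

```text
the job is handed in; nothing more can be done
None
```

The job is handed in: all 13 balls are in the tray's deep half, the one tape roll (green) lies flat in the shallow half, and the scoop stands upright near the middle of its mat; the hand-in returned no verdict.

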